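# Stopper the scent flask and show it to the bench camera

## Robot

A 7-joint arm with a two-finger parallel gripper is mounted at the origin on the work surface. World frame = base frame: x ahead of the robot, y to its left, z up, the work surface at z = 0. Lengths are in m, angles in rad, forces in N, time in s.
With the tool pointing down it reaches from about 0.4 to 0.875 m from the base axis. Payload 19.3 kg.
Tool frame: the origin (TCP) lies midway between the tips of the shut fingers; the grasp point (between the pads) lies 19 mm behind it (bot.grip_point_offset is the distance from the TCP to the grasp point, in m); z points along the fingers, y is the direction in which the jaws open and shut (so a half turn about z gives the same grasp; the last joint's range is limited). The gripper opens to 85 mm and grips with 20 to 120 N. Pads are 22 mm wide; open, the fingers measure 114 mm over their backs; the gripper's body (76 mm by 85 mm) begins 54 mm behind the grasp point. The pads swing forward as they close: fully open they stand 13 mm farther back than shut.
Start: joints at [-0.07, 0.521, -0.036, 1.599, 0.021, 1.021, -0.113], TCP at [0.625, -0, 0.231] pointing down, gripper open.
Joint ranges: [-2.91, 2.91], [-0.3, 2.13], [-1.5, 1.42], [0.17, 2.43], [-1.26, 4.41], [0.16, 1.93], [-2.52, 2.52]. Speed limits (rad/s): [1.89, 1.89, 2.39, 2.39, 3.01, 3.01, 3.01].

## Interface

Orientations are given as [roll, pitch, yaw] about the fixed x, y, z axes, in that order (R = Rz(yaw) Ry(pitch) Rx(roll)).
In Python, from workcell import bot, viewer, workorder gives the robot as it stands.
- The arm moves only by the tool move_arm, never from a script. Its argument "plan" is a list of rows, each a list of 6 numbers: the shift along the tool's x, y, z scaled (see below), then the turn, a rotation vector about the tool's x, y, z scaled (see below). A call has 1 to 5 rows; each row shifts and turns the commanded pose from where the row before left it, along the tool's axes as they then stand; what a row does not reach is not made up. The controller multiplies each number of a shift by 0.025 m and each number of a turn by pi rad. A row lasts 1/10 s, in which the tool goes at most 50 mm and 8.59 degrees, less where a joint would pass 70% of its speed; a pose out of reach is approached as far as the arm can. A call with a number of a shift or a turn outside -1 to 1 is refused whole. A call with a gripper value outside its range is refused whole. "claw" is the closure, from -1 (fully open) to 1 (shut), so that 0 is half open, set as the call begins (left out, the last holds). The fingers move at their own pace and stop on an object; "force" is the grip in N (left out, the last holds). Time passes only in rows, so rows that do not move let the fingers close. It gives the time, the measured TCP pose, the force and the opening at its end, in the units of the state.
- bot.observe(): the state, without advancing time (a new reading comes with each control period).
- viewer.grab_frame(name): name is "scene" or "side" or "wrist"; returns the picture (400x640x3 uint8, red, green, blue); there is no depth.
- viewer.camera_info(name): a dict with "K" (3x3 intrinsics, pixels), "D" ([k1, k2, p1, p2, k3] as OpenCV has them; the pictures are not rectified), "R" (3x3) and "t" (3): a world point X has camera coordinates R X + t. Camera axes: x right, y down, z forward; pixel columns grow to the right and rows downward; lengths in m; the calibration is good to about 2 mm. A picture is of the moment at which its call begins: read the wrist's pose just before it. camera_info takes no time and is no camera call; for the wrist camera it gives the pose at the moment of the call.
- workorder.job_done(): hands the job in, once; it reports no verdict.
The state is a dict: "clock": time; "qpos": joint angles; "qd": joint speeds; "joint_efforts": joint torques, N m; "position": TCP position; "tool_rot": TCP orientation; "force": force on the tool from outside, world axes, zero at the start; "moment": the same for the moment, N m; "grip_width": finger opening in m.
Only numpy, scipy, OpenCV 4.12 (cv2) and the standard library are available. Lean on these libraries where they do the work, as an engineer would, in place of code of your own. Each camera call takes 0.05 s, during which the arm holds its last target.

## Task

Take the scent-flask stopper with the plain cylindrical head out of the drilled stand, lower its thin rod into the neck of the flat flask where it stands and press it home, without letting it drop. Then pick up the stoppered flask by its two narrow edges, fingers clear of the broad faces, and present it to the inspection camera: upright, a broad face square to the lens, the middle of the flask's body on the lens axis 15 cm in front of the lens. Finish while holding it there still; leave the other stoppers, the paddle and the camera alone.

Things in the scene. Friction and masses are not known exactly. Their poses are not given: they have to be found in the camera images.
- stopper_head (a point): Centre of the upright cylindrical head (17 mm across, 18 mm high) of the stopper to use: amber glass, loose, 16 g. Under it a collar 16 mm across, 3 mm thick, whose underside (rests on the stand, later on the flask's lip) is 15 mm below this point. From there the rod runs 40 mm down the axis, 5 mm thick (6.4 mm in its top 6 mm): its tip is 55 mm below this point. Own z: up the stopper.
- stand: Drilled plywood stand, fixed, 176 (own x) x 60 (own y) x 50 mm high, origin at the centre of its underside. A row of five upright holes along its own x, 34 mm apart, 9 mm wide, 46 mm deep. Three stoppers stand in the first, third and fifth, in any order, collars resting on the stand's top: cylindrical head, ball head, disc head.
- ball_stopper (a point): Stopper with a ball-shaped head 21 mm across, in the stand: to be left alone. Point at the underside of its collar, on the axis.
- disc_stopper (a point): Stopper with a disc-shaped head, 28 mm across and 8 mm thick, standing on edge, in the stand: to be left alone. Point at the underside of its collar, on the axis.
- flask: Flat amber-glass scent flask, loose, 105 g, upright on the board. Origin: centre of its underside, z up. Own x goes through the broad faces (26 mm apart), own y through the narrow edges (44 mm apart, flat, upright, 24 mm wide, 40 mm high). Shoulder and round neck above; lip 19 mm across, 54 mm up. Looks the same after a half turn about z. With the stopper home its top is 78 mm up.
- flask_faces: The two broad faces of the flask: pressed panels 36 mm wide and 32 mm high, standing 1 mm proud. Same origin and axes as the flask. Fingers keep off them.
- flask_mid (a point): Middle of the flask's body, 22 mm above its underside; axes as the flask. This point is brought before the lens.
- flask_mouth (a point): Centre of the flask's mouth, in the plane of the lip, 54 mm above its underside; axes as the flask. The opening is 11.5 mm wide at the lip and narrows to the neck's bore of 8.5 mm; below, the flask is hollow to 8 mm above its underside.
- camera: Column stand of the inspection camera, fixed on the bench: foot 150 x 110 x 14 mm, column 344 mm tall. Origin at the underside of the foot.
- camera_head (a joint): How far (m) the camera has been raised along its column: the lens axis is level, 0.17 m plus this value above the bench. Clamped; leave it.
- lens (a point): Centre of the front of the camera's lens, in the middle of a ring light 74 mm across. The camera looks level along this point's own -x.
- view (a point): Point on the lens axis 150 mm in front of the lens, where the middle of the flask's body is to be. Axes as the lens: own x along the lens axis, z up.
- board: Thick wooden working board on the bench, 420 x 520 x 18 mm, fixed; stand, flask and paddle are on it (top 18 mm above the bench).
- paddle: Graphite paddle with a black handle, lying on the board, 230 mm long, 20 mm high: leave alone. Origin between plate and handle.
There are look-alikes about, which are no part of the job. What is shaped like the flask but green or yellow is not meant.

How it is judged:
By the outcome, as a careful person would: the job done as asked, in the order asked, and still so for the second after the job is handed in, while the arm keeps its last pose, push and grip.
It also fails if it takes over 61 s, if anything falls off the work surface, if the arm or the gripper's body presses on something with over 40 N, if the wrist force passes 120 N, or if a joint passes its speed limit or range.

## Working session

There is one attempt and no reset: what is moved stays moved. The work goes in short steps, Python scripts to look and compute and a tool call to move; the robot and the scene stay as the last step left them, time stands still between calls to the robot, and variables do not carry over. Pictures are saved under pics/ and viewed, and the job is handed in when it is done.

Besides the shell and the picture viewer there is one more tool, called after "Request:" by a JSON object that holds its "op" and its "data", one argument or row to a line. move_arm: Moves the arm, as the interface text tells. Shifts and turns lie within -1 to 1; 1 stands for 0.025 m of shift or pi rad of turn. Its arguments: {"type":"object","properties":{"plan":{"type":"array","items":{"type":"array","items":{"type":"number"}}},"claw":{"type":"number"},"force":{"type":"number"}},"required":["plan"]}

```bash
mkdir -p pics; ls
python3 - <<'E'
from workcell import bot, viewer, workorder
import cv2
print(bot.observe(), bot.grip_point_offset)
for n in ["scene","side","wrist"]:
    im=viewer.grab_frame(n); cv2.imwrite(f"pics/{n}0.png",im[:,:,::-1]); c=viewer.camera_info(n); print(n,c)
E
```

```text
pics
{'clock': 0.0, 'qpos': array([-0.07014955,  0.52199503, -0.03636969,  1.6000123 ,  0.02119184,
        1.02114147, -0.11277289]), 'qd': array([-0.00183482,  0.00082272, -0.00053341, -0.0020861 ,  0.00082659,
        0.00083834,  0.00035558]), 'joint_efforts': array([-4.24098413e-03, -9.27110124e+01,  1.97758444e+00, -3.69928443e+01,
        1.76317629e-02,  8.19846697e-03, -6.58496788e-05]), 'position': array([ 6.24643892e-01, -4.35115792e-05,  2.30735566e-01]), 'tool_rot': array([-3.14042243e+00,  5.78103815e-05,  1.57079553e+00]), 'force': array([-0.60524914,  0.40411935, -0.39184367]), 'moment': array([-0.04539578, -0.00256647,  0.02484988]), 'grip_width': 0.08540445113643574} 0.0187
scene {'K': array([[382.45597575,   0.        , 312.88159723],
       [  0.        , 382.45597575, 196.86896534],
       [  0.        ,   0.        ,   1.        ]]), 'D': array([0.02161555, 0.        , 0.        , 0.        , 0.        ]), 'R': array([[-0.59149789,  0.80630207, -0.00268717],
       [ 0.66675502,  0.48724765, -0.56393925],
       [-0.45339607, -0.33536056, -0.8258119 ]]), 't': ar
[... 270 characters left out ...]
       ]), 'R': array([[ 0.99405342, -0.10834159,  0.01094965],
       [-0.07627815, -0.76455125, -0.64003362],
       [ 0.07771383,  0.63539239, -0.76826888]]), 't': array([-0.52755942,  0.03509723,  1.22249856])}
wrist {'K': array([[340.15660441,   0.        , 319.10220753],
       [  0.        , 340.15660441, 198.69120317],
       [  0.        ,   0.        ,   1.        ]]), 'D': array([-0.06517195,  0.        ,  0.        ,  0.        ,  0.        ]), 'R': array([[ 9.99999169e-01, -7.28673397e-04, -1.06383410e-03],
       [-4.03707966e-04, -9.60468239e-01,  2.78389295e-01],
       [-1.22463373e-03, -2.78388634e-01, -9.60467734e-01]]), 't': array([-0.62290657, -0.03609137,  0.37918398])}
```

View pics/scene0.png

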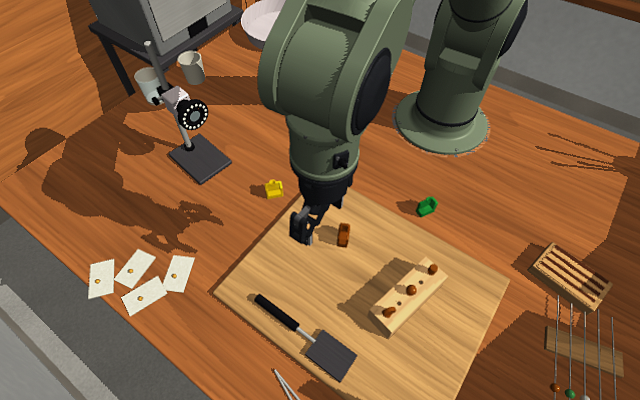

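View pics/side0.png

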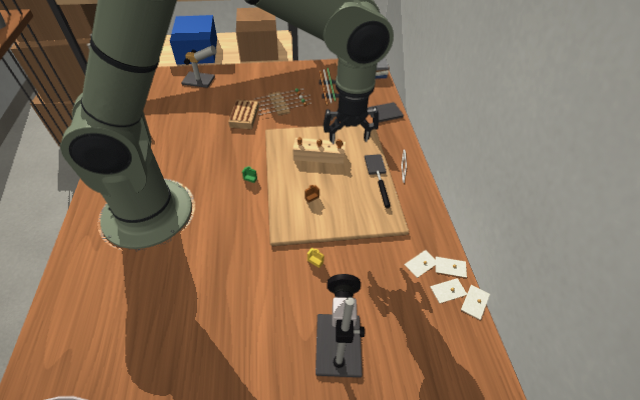

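View pics/wrist0.png

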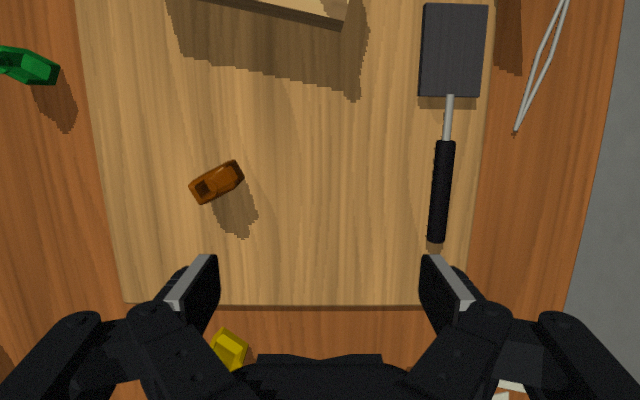

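Run:
```python
import cv2, numpy as np
a=cv2.imread("pics/scene0.png"); b=cv2.imread("pics/side0.png")
cv2.imwrite("pics/c1.png",cv2.resize(a[220:340,320:480],None,fx=5,fy=5,interpolation=cv2.INTER_CUBIC))
cv2.imwrite("pics/c2.png",cv2.resize(b[125:215,260:380],None,fx=6,fy=6,interpolation=cv2.INTER_CUBIC))
cv2.imwrite("pics/c3.png",np.hstack([cv2.resize(a[80:190,130:240],None,fx=4,fy=4,interpolation=cv2.INTER_CUBIC)[:440],cv2.resize(b[265:385,300:380],None,fx=4,fy=4,interpolation=cv2.INTER_CUBIC)[:440]]))
```

```text
(no output)
```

View pics/c1.png

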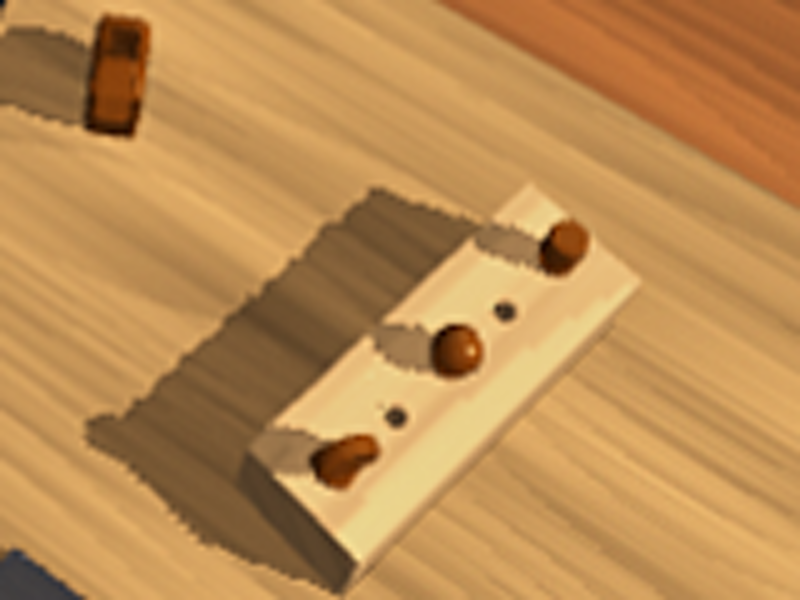

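View pics/c2.png

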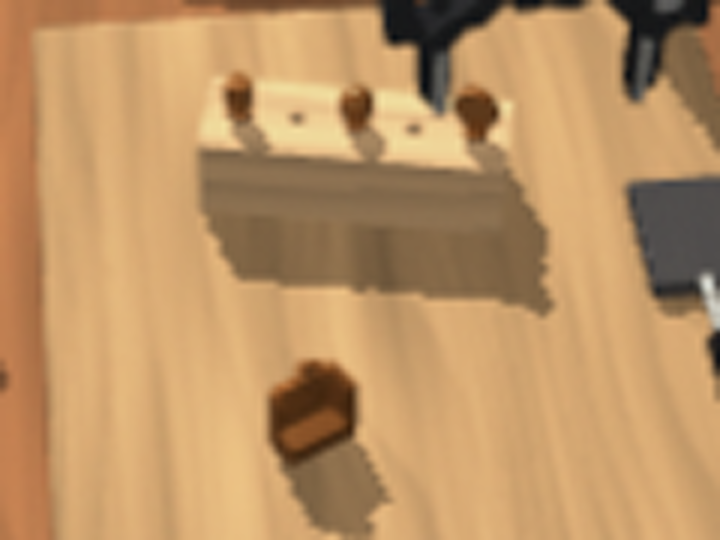

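View pics/c3.png

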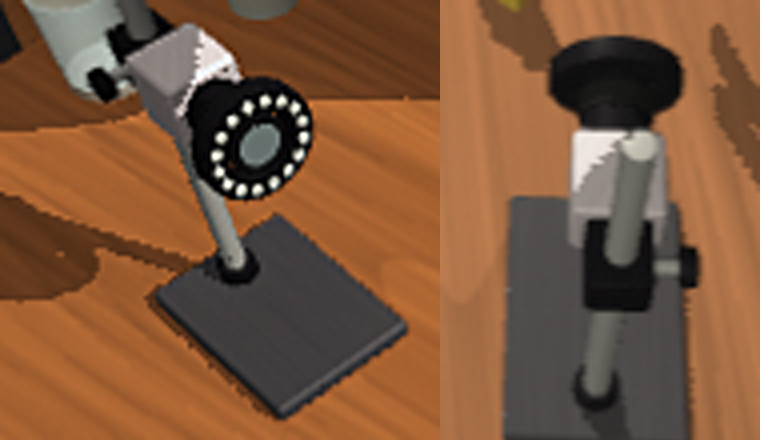

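```bash
cat > h.py <<'E'
import numpy as np, cv2
from scipy.optimize import least_squares
from scipy.spatial.transform import Rotation as Ro
from workcell import bot, viewer, workorder
def proj(c,X):
    X=np.atleast_2d(np.asarray(X,float)); rv=cv2.Rodrigues(c["R"])[0]
    return cv2.projectPoints(X,rv,c["t"],c["K"],c["D"])[0].reshape(-1,2)
def ray(c,uv):
    p=cv2.undistortPoints(np.array([[uv]],float),c["K"],c["D"]).reshape(2)
    C=-c["R"].T@c["t"]; d=c["R"].T@np.array([p[0],p[1],1]); return C,d/np.linalg.norm(d)
def onz(c,uv,z):
    C,d=ray(c,uv); return C+d*(z-C[2])/d[2]
def tri(obs):
    A=np.zeros((3,3));b=np.zeros(3)
    for c,uv in obs:
        C,d=ray(c,uv);P=np.eye(3)-np.outer(d,d);A+=P;b+=P@C
    X=np.linalg.solve(A,b); return X,[np.round(proj(c,X)[0]-uv,2) for c,uv in obs]
def Rtool():
    return Ro.from_euler('xyz',bot.observe()["tool_rot"]).as_matrix()
E
python3 - <<'E'
from h import *
np.set_printoptions(precision=4,suppress=True)
S=viewer.camera_info("scene");D=viewer.camera_info("side");W=viewer.camera_info("wrist")
for n,a,b,z in [("cyl",(433.2,269),(299.7,140.8),.083),("h2",(421,282.4),(309.5,144.7),.068),("h4",(399.2,303.2),(329,146.5),.068)]:
    print(n,onz(S,a,z),onz(D,b,z),tri([(S,a),(D,b)]))
print("lens",tri([(S,(195.25,116.25)),(D,(343.75,283))]))
# foot corners at z=.014 scene crop3
for p in [(278,214),(406,326),(282,416),(156,294)]:
    print("foot",onz(S,(130+p[0]/4,80+p[1]/4),.014 if p[1]<400 else .014))
print("col base",onz(S,(130+238/4,80+268/4),.014))
print("wristcam",-W["R"].T@W["t"])
E
python3 - <<'E'
import cv2
w=cv2.imread("pics/wrist0.png")
cv2.imwrite("pics/w0c.png",cv2.resize(w[140:260,160:280],None,fx=5,fy=5,interpolation=cv2.INTER_CUBIC))
E
```

```text
cyl [0.5005 0.1999 0.083 ] [0.4983 0.1923 0.083 ] (array([0.4981, 0.1996, 0.0772]), [array([-0.34,  0.21]), array([-0.2 , -0.14])])
h2 [0.5345 0.193  0.068 ] [0.5313 0.1861 0.068 ] (array([0.5318, 0.1929, 0.062 ]), [array([-0.11,  0.06]), array([-0.06, -0.04])])
h4 [0.6002 0.178  0.068 ] [0.5969 0.1705 0.068 ] (array([0.5979, 0.1777, 0.0616]), [array([-0.13,  0.07]), array([-0.08, -0.04])])
lens (array([ 0.5463, -0.4148,  0.2029]), [array([-0.14,  0.06]), array([-0.15, -0.06])])
foot [ 0.4784 -0.5363  0.014 ]
foot [ 0.5009 -0.3892  0.014 ]
foot [ 0.6056 -0.4023  0.014 ]
foot [ 0.5825 -0.5494  0.014 ]
col base [ 0.5319 -0.5213  0.014 ]
wristcam [0.6234 0.0704 0.3736]
```

View pics/w0c.png

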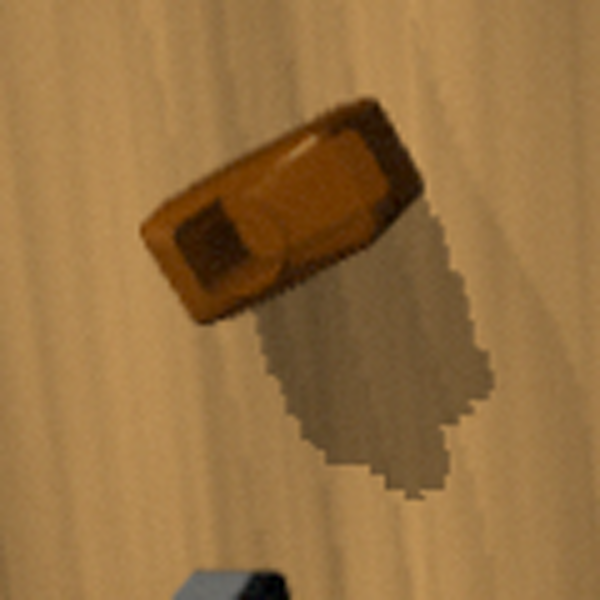

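Request:
{"op": "move_arm", "data": {
  "plan": [
    [1, -1, 0, 0, 0, 0],
    [1, -1, 0, 0, 0, 0],
    [1, -1, 0, 0, 0, 0],
    [1, -1, 0, 0, 0, 0],
    [0.6, -1, 0, 0, 0, 0]
  ],
  "claw": 0,
  "force": 30
}}

```text
clock: 0.65
position: [0.4987, 0.1167, 0.2312]
tool_rot: [-3.141, -0.0, 1.572]
force: [0.2, 0.6, 0.2]
grip_width: 0.0425
```

Run:
```python
from h import *
import pickle
np.set_printoptions(precision=4,suppress=True)
o=bot.observe()
W=viewer.camera_info("wrist");im=viewer.grab_frame("wrist")
print(o["clock"],o["position"],o["tool_rot"],o["qd"],o["grip_width"])
pickle.dump(W,open("W1.pkl","wb"));cv2.imwrite("pics/w1.png",im[:,:,::-1])
```

```text
0.65 [0.4987 0.1167 0.2312] [-3.1414 -0.0004  1.5723] [-0.3273 -0.3342 -0.0822  0.5207  0.0182 -0.1836 -0.4308] 0.04252304253580089
```

View pics/w1.png

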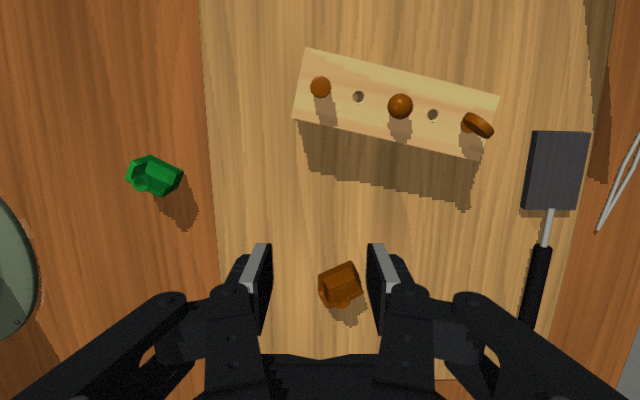

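Run:
```python
from h import *
import pickle
np.set_printoptions(precision=4,suppress=True)
o=bot.observe()
W=viewer.camera_info("wrist");im=viewer.grab_frame("wrist")
o=bot.observe();W=viewer.camera_info("wrist");im=viewer.grab_frame("wrist")
print(o["clock"],o["position"],o["tool_rot"],o["qd"],o["grip_width"])
pickle.dump(W,open("W1.pkl","wb"));im=im[:,:,::-1];cv2.imwrite("pics/w1b.png",im)
cv2.imwrite("pics/w1c.png",cv2.resize(im[40:180,280:510],None,fx=3.4,fy=3.4,interpolation=cv2.INTER_CUBIC))
cv2.imwrite("pics/w1d.png",cv2.resize(im[240:330,290:390],None,fx=6,fy=6,interpolation=cv2.INTER_CUBIC))
```

```text
0.75 [0.4974 0.1172 0.2314] [-3.1405 -0.0005  1.5745] [ 0.0376  0.034   0.039  -0.0639  0.0081  0.0065  0.0482] 0.042627181016980605
```

View pics/w1c.png

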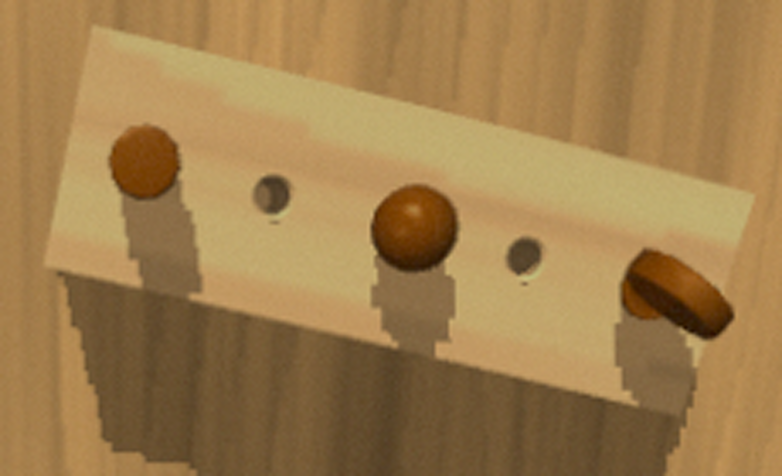

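View pics/w1d.png

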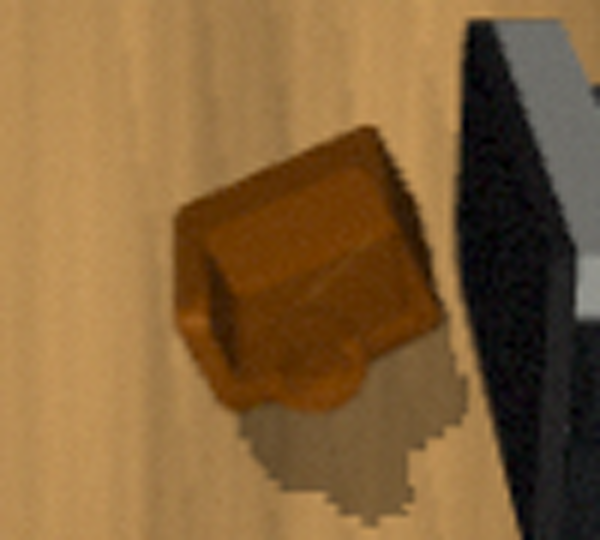

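Run:
```python
from h import *
import pickle
np.set_printoptions(precision=4,suppress=True)
W=pickle.load(open("W1.pkl","rb"))
f=lambda x,y:(280+x/3.4,40+y/3.4)
g=lambda x,y:(290+x/6,240+y/6)
print("cyl",onz(W,f(145,161),.090))
h2=onz(W,f(271,194),.068);h4=onz(W,f(525,256),.068)
print(h2,h4,h4-h2,np.hypot(*(h4-h2)[:2]),np.arctan2(*(h4-h2)[[1,0]]), "h1",h2-(h4-h2)/2)
print("ball",onz(W,f(414,227),.087))
for p in [(93,27),(754,193),(46,268)]: print("corner",onz(W,f(*p),.068))
print("mouth",onz(W,g(320,370),.072))
# W at start
R0=np.array([[ 9.99999169e-01, -7.28673397e-04, -1.06383410e-03],[-4.03707966e-04, -9.60468239e-01,  2.78389295e-01],[-1.22463373e-03, -2.78388634e-01, -9.60467734e-01]])
W0=dict(K=W["K"],D=W["D"],R=R0,t=np.array([-0.62290657, -0.03609137,  0.37918398]))
k=lambda x,y:(160+x/5,140+y/5)
print("mouth0",onz(W0,k(215,243),.072),tri([(W0,k(212,243)),(W,g(320,370))]))
for p in [(143,232),(372,97),(422,188),(205,323)]: print("w0",onz(W0,k(*p),.058))
for p in [(178,210),(372,127)]: print("w1 bottom?",onz(W,g(*p),.018),onz(W,g(*p),.058))
for p in [(240,410),(443,320)]: print("w1 ",onz(W,g(*p),.058))
```

```text
cyl [0.4982 0.1981 0.09  ]
[0.5306 0.191  0.068 ] [0.5974 0.1762 0.068 ] [ 0.0668 -0.0148  0.    ] 0.06838833262576514 -0.2184818606207956 h1 [0.4972 0.1984 0.068 ]
ball [0.5633 0.1834 0.087 ]
corner [0.4854 0.2309 0.068 ]
corner [0.6566 0.1933 0.068 ]
corner [0.4729 0.1722 0.068 ]
mouth [ 0.5207 -0.0091  0.072 ]
mouth0 [ 0.5159 -0.0072  0.072 ] (array([ 0.5193, -0.0041,  0.0812]), [array([ 0.76, -0.87]), array([-0.62,  0.84])])
w0 [ 0.4969 -0.0086  0.058 ]
w0 [0.5434 0.0174 0.058 ]
w0 [ 0.5518 -0.0001  0.058 ]
w0 [ 0.5073 -0.027   0.058 ]
w1 bottom? [ 0.4966 -0.0083  0.018 ] [0.4965 0.0137 0.058 ]
w1 bottom? [0.5338 0.0097 0.018 ] [0.5295 0.0296 0.058 ]
w1  [ 0.5077 -0.0265  0.058 ]
w1  [ 0.5433 -0.008   0.058 ]
```

Request:
{"op": "move_arm", "data": {
  "plan": [
    [1, 0, 0, 0, 0, 0],
    [1, 0, 0, 0, 0, 0],
    [1.0, 0, 1, 0, 0, 0],
    [0.23, 0.02, 1, 0, 0, 0.035],
    [0, 0, 1, 0, 0, 0.036]
  ]
}}

```text
clock: 1.3
position: [0.5011, 0.1964, 0.1552]
tool_rot: [3.141, -0.0, 1.344]
force: [0.8, 0.1, -1.5]
grip_width: 0.043
```

Request:
{"op": "move_arm", "data": {
  "plan": [
    [0, 0, 0.8, 0, 0, 0],
    [0, 0, 0.0, 0, 0, 0],
    [0, 0, 0.0, 0, 0, 0]
  ]
}}

```text
clock: 1.6
position: [0.501, 0.1954, 0.1366]
tool_rot: [-3.141, 0.0, 1.348]
force: [1.0, 0.3, 1.1]
grip_width: 0.0425
```

```bash
cat > snap.py <<'E'
from h import *
import pickle,sys
np.set_printoptions(precision=4,suppress=True)
n=sys.argv[1]; x0,y0,x1,y1=map(int,sys.argv[2:6]); cam=sys.argv[6] if len(sys.argv)>6 else "wrist"
o=bot.observe();W=viewer.camera_info(cam);im=viewer.grab_frame(cam)[:,:,::-1]
print(o["clock"],o["position"],o["tool_rot"],"F",o["force"],"gw",o["grip_width"],"qdmax",abs(o["qd"]).max())
pickle.dump((W,o),open(f"{n}.pkl","wb"));cv2.imwrite(f"pics/{n}_full.png",im)
s=min(800/(x1-x0),600/(y1-y0)); print("scale",s)
cv2.imwrite(f"pics/{n}.png",cv2.resize(im[y0:y1,x0:x1],None,fx=s,fy=s,interpolation=cv2.INTER_CUBIC))
E
python3 snap.py a2 0 0 640 400
```

```text
1.6 [0.501  0.1954 0.1366] [-3.1415  0.0003  1.3476] F [0.9767 0.2602 1.0905] gw 0.04248076941498221 qdmax 0.024761129840504086
scale 1.25
```

View pics/a2.png

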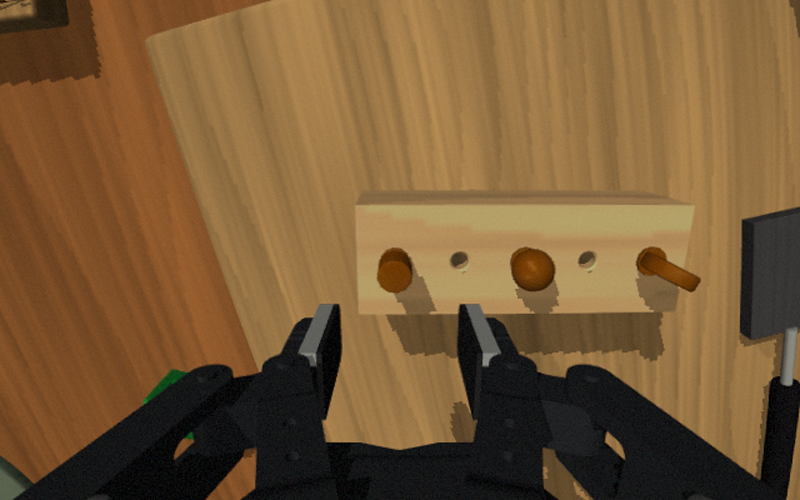

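Run:
```python
from h import *
import pickle
im=cv2.imread("pics/a2_full.png")
cv2.imwrite("pics/a2z.png",cv2.resize(im[180:250,270:380],None,fx=7,fy=7,interpolation=cv2.INTER_CUBIC))
```

```text
(no output)
```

View pics/a2z.png

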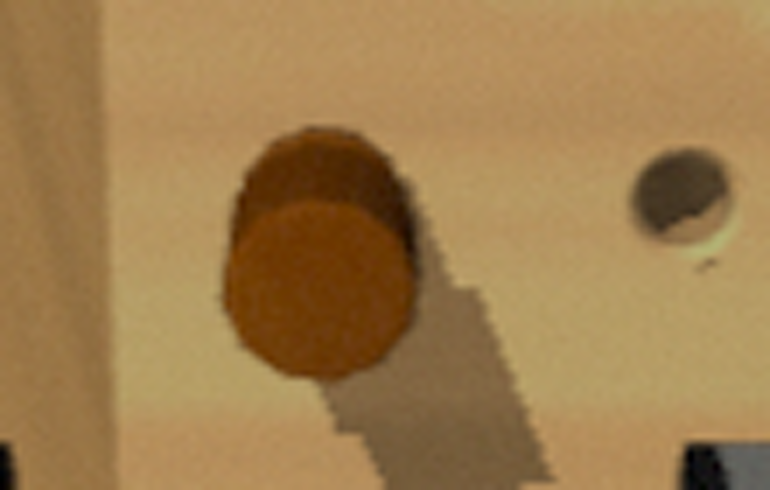

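Run:
```python
from h import *
import pickle
np.set_printoptions(precision=4,suppress=True)
W,o=pickle.load(open("a2.pkl","rb"))
X=onz(W,(270+320/7,180+290/7),.092);H=onz(W,(270+685/7,180+197/7),.068)
H5=onz(W,(587/1.25,260/1.25),.068)
print(X,H,H5,"h1",H-(H5-H)/2)
R=Rtool(); 
for T in (X,H-(H5-H)/2): print("tool-frame delta m",R.T@(T-o["position"]),"units",R.T@(T-o["position"])/.025)
print(proj(W,o["position"]+R@np.array([0,0,-.0187])))
```

```text
[0.498  0.1981 0.092 ] [0.5311 0.191  0.068 ] [0.597  0.1761 0.068 ] h1 [0.4981 0.1985 0.068 ]
tool-frame delta m [ 0.002  -0.0036  0.0446] units [ 0.0786 -0.1422  1.7825]
tool-frame delta m [ 0.0024 -0.0036  0.0686] units [ 0.0959 -0.1423  2.7425]
[[322.7838 278.9803]]
```

Request:
{"op": "move_arm", "data": {
  "plan": [
    [0.09, -0.142, 0.8, 0, 0, 0],
    [0, 0, 0.8, 0, 0, 0],
    [0, 0, 0.6, 0, 0, 0],
    [0, 0, 0.4, 0, 0, 0],
    [0, 0, 0, 0, 0, 0]
  ]
}}

```text
clock: 2.15
position: [0.4976, 0.1985, 0.0711]
tool_rot: [-3.141, 0.0, 1.348]
force: [-0.1, 0.3, -0.9]
grip_width: 0.0426
```

```bash
python3 snap.py a3 200 150 440 330
```

```text
2.15 [0.4976 0.1985 0.0711] [-3.1413  0.0003  1.3476] F [-0.0703  0.2991 -0.9123] gw 0.04258515704426307 qdmax 0.025887634487570272
scale 3.3333333333333335
```

View pics/a3.png

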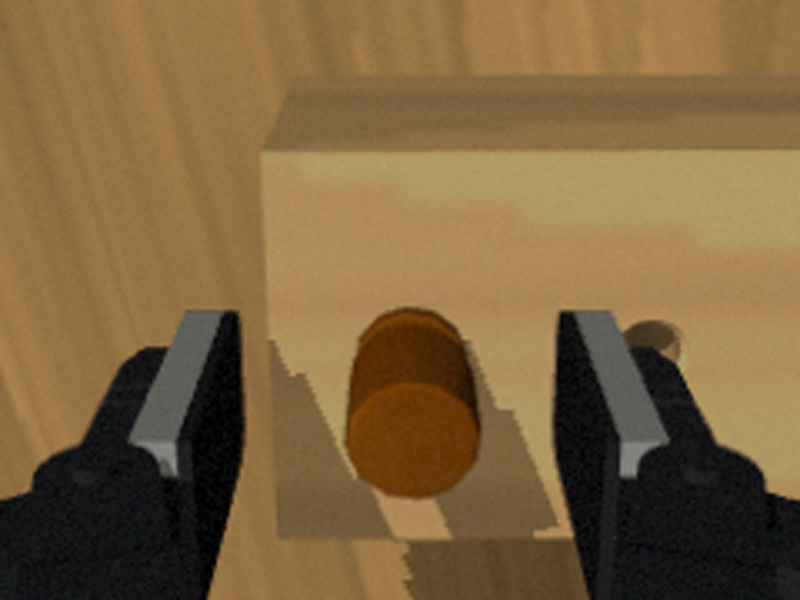

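Request:
{"op": "move_arm", "data": {
  "plan": [
    [0, 0.06, 0, 0, 0, 0],
    [0, 0, 0, 0, 0, 0],
    [0, 0, 0, 0, 0, 0],
    [0, 0, 0, 0, 0, 0],
    [0, 0, 0, 0, 0, 0]
  ],
  "claw": 1,
  "force": 30
}}

```text
clock: 2.7
position: [0.4998, 0.1985, 0.0722]
tool_rot: [3.14, -0.001, 1.348]
force: [0.4, -1.0, 7.3]
grip_width: 0.0159
```

Request:
{"op": "move_arm", "data": {
  "plan": [
    [0, 0, -0.2, 0, 0, 0],
    [0, 0, -0.6, 0, 0, 0],
    [0, 0, -0.8, 0, 0, 0],
    [0, 0, -1, 0, 0, 0],
    [0, 0, -0.5, 0, 0, 0]
  ]
}}

```text
clock: 3.2
position: [0.4996, 0.1986, 0.151]
tool_rot: [3.14, -0.001, 1.348]
force: [-0.5, -0.5, -0.0]
grip_width: 0.0154
```

```bash
python3 snap.py a4 160 130 480 370
```

```text
3.2 [0.4996 0.1986 0.151 ] [ 3.1398 -0.0015  1.3476] F [-0.5337 -0.4771 -0.0429] gw 0.01535416202660052 qdmax 0.2438682956365461
scale 2.5
```

View pics/a4.png

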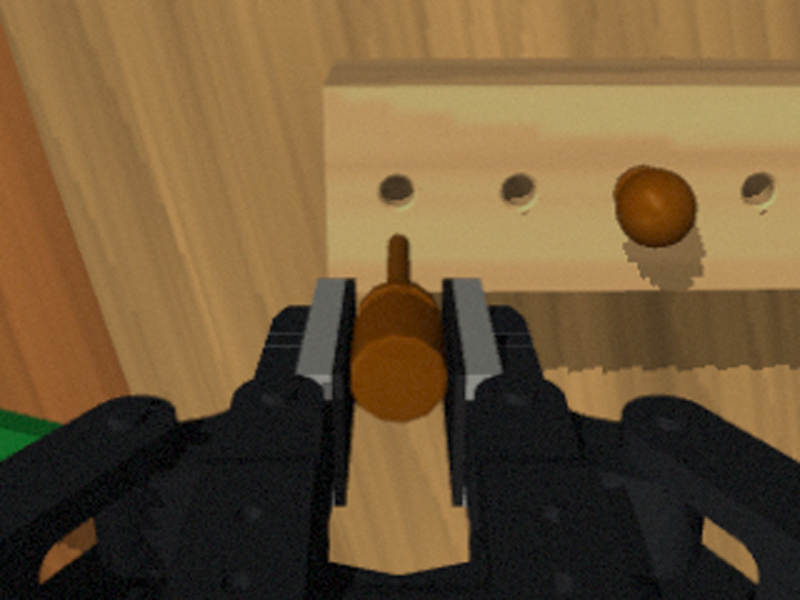

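```bash
cat >> h.py <<'E'
def tooly(W,o,uv,zt):
    R=Ro.from_euler('xyz',o["tool_rot"]).as_matrix()
    C,d=ray(W,uv); C=R.T@(C-o["position"]); d=R.T@d
    return C+d*(zt-C[2])/d[2]
E
python3 - <<'E'
from h import *
import pickle
im=cv2.imread("pics/a4_full.png")
cv2.imwrite("pics/a4z.png",cv2.resize(im[215:305,280:360],None,fx=6.6,fy=6.6,interpolation=cv2.INTER_CUBIC))
W,o=pickle.load(open("a4.pkl","rb"))
print(tooly(W,o,(319.2,280.8),-.0198),tooly(W,o,(319.2,225.8),.0442))
E
```

```text
[-0.00020788 -0.00147209 -0.0198    ] [-0.00056419 -0.00147191  0.0442    ]
```

View pics/a4z.png

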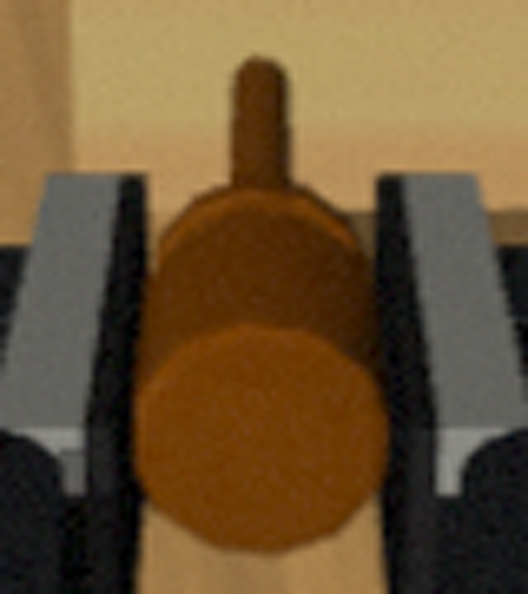

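Request:
{"op": "move_arm", "data": {
  "plan": [
    [-0.8, 0.27, 0, 0, 0, 0],
    [-1, 0.33, 0, 0, 0, 0],
    [-1, 0.33, 0, 0, 0, 0],
    [-1, 0.33, 0, 0, 0, 0],
    [-1, 0.33, 0, 0, 0, 0]
  ]
}}

```text
clock: 3.75
position: [0.511, 0.0715, 0.1485]
tool_rot: [-3.141, 0.0, 1.348]
force: [0.5, -0.2, 1.2]
grip_width: 0.0156
```

Request:
{"op": "move_arm", "data": {
  "plan": [
    [-1, 0.34, 0, 0, 0, 0],
    [-1, 0.34, 0, 0, 0, 0],
    [-1, 0.34, 0, 0, 0, -0.04],
    [0, 0, 0, 0, 0, -0.044],
    [0, 0, 0, 0, 0, -0.044]
  ]
}}

```text
clock: 4.25
position: [0.5193, -0.0071, 0.1485]
tool_rot: [-3.141, 0.0, 1.754]
force: [0.6, 0.5, -0.2]
grip_width: 0.0159
```

Request:
{"op": "move_arm", "data": {
  "plan": [
    [0, 0, 0, 0, 0, -0.044],
    [0, 0, 0, 0, 0, -0.042],
    [0, 0, 0, 0, 0, 0],
    [0, 0, 0, 0, 0, 0]
  ]
}}

```text
clock: 4.65
position: [0.5193, -0.0064, 0.1486]
tool_rot: [-3.141, -0.0, 2.016]
force: [-0.4, 1.2, -0.4]
grip_width: 0.0156
```

```bash
python3 snap.py a5 160 130 480 370
```

```text
4.65 [ 0.5193 -0.0064  0.1486] [-3.1413 -0.0003  2.0157] F [-0.3623  1.207  -0.3598] gw 0.015623107018114204 qdmax 0.010460206467957112
scale 2.5
```

View pics/a5.png

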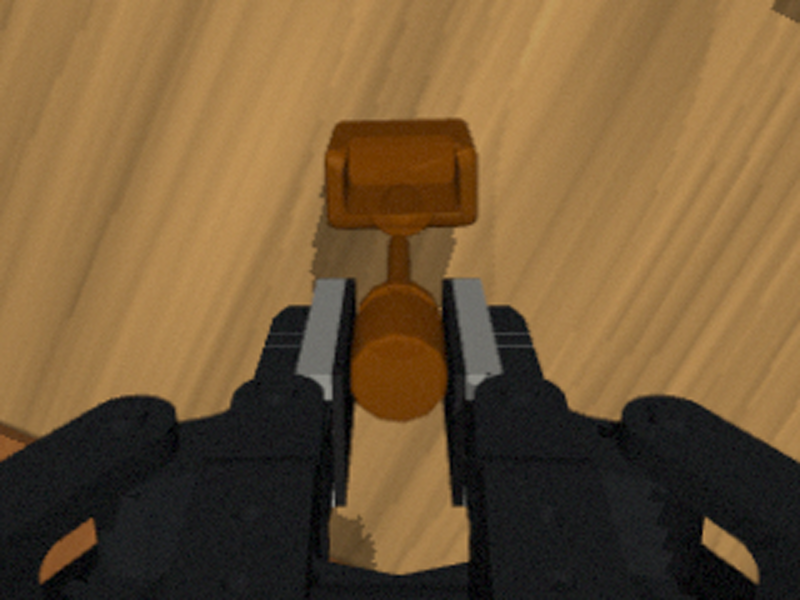

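Run:
```python
from h import *
import pickle
np.set_printoptions(precision=4,suppress=True)
im=cv2.imread("pics/a5_full.png")
cv2.imwrite("pics/a5z.png",cv2.resize(im[170:250,270:370],None,fx=7.5,fy=7.5,interpolation=cv2.INTER_CUBIC))
W,o=pickle.load(open("a5.pkl","rb"))
R=Ro.from_euler('xyz',o["tool_rot"]).as_matrix()
# predicted projections with flask origin at tool-frame guess
for dx,dy in [(0,0),(-.0004,-.0015),(-.002,-.0015),(-.004,-.001)]:
    P=[]
    base=o["position"]+R@np.array([dx,dy,0])
    for x,y,z in [(0,0,.072),(.0095,0,.072),(-.0095,0,.072),(0,.0095,.072),(.013,.022,.018),(.013,-.022,.018),(.013,.022,.058),(-.013,.022,.058),(-.013,-.022,.058)]:
        b=base+R@np.array([x,y,0]); b[2]=z; P.append(b)
    print(dx,dy,((proj(W,P)-[270,170])*7.5).round(0).tolist())
```

```text
0 0 [[386.0, 296.0], [386.0, 195.0], [386.0, 395.0], [491.0, 296.0], [584.0, 31.0], [182.0, 31.0], [618.0, 119.0], [611.0, 379.0], [158.0, 379.0]]
-0.0004 -0.0015 [[369.0, 301.0], [369.0, 199.0], [369.0, 399.0], [474.0, 300.0], [570.0, 34.0], [168.0, 34.0], [602.0, 123.0], [596.0, 383.0], [143.0, 383.0]]
-0.002 -0.0015 [[369.0, 317.0], [369.0, 217.0], [369.0, 416.0], [474.0, 317.0], [570.0, 48.0], [168.0, 49.0], [602.0, 140.0], [595.0, 398.0], [143.0, 399.0]]
-0.004 -0.001 [[375.0, 338.0], [375.0, 238.0], [375.0, 436.0], [479.0, 338.0], [574.0, 66.0], [173.0, 67.0], [607.0, 160.0], [600.0, 418.0], [149.0, 418.0]]
```

View pics/a5z.png

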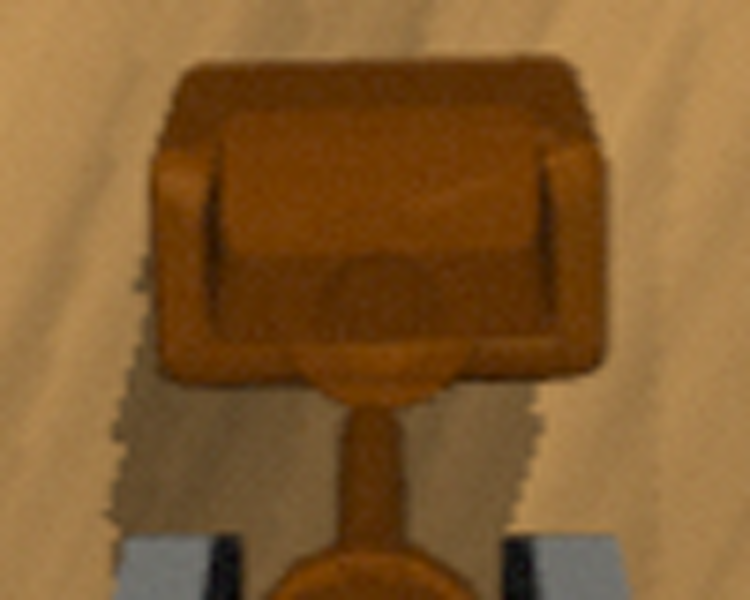

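Request:
{"op": "move_arm", "data": {
  "plan": [
    [-0.02, 0.036, 0.5, 0, 0, 0],
    [0, 0, 0.4, 0, 0, 0],
    [0, 0, 0.3, 0, 0, 0],
    [0, 0, 0, 0, 0, 0]
  ]
}}

```text
clock: 5.1
position: [0.5198, -0.0062, 0.1174]
tool_rot: [-3.14, -0.001, 2.02]
force: [0.5, 0.1, 0.6]
grip_width: 0.0154
```

```bash
python3 snap.py a6 220 170 420 320
```

```text
5.1 [ 0.5198 -0.0062  0.1174] [-3.1395 -0.0009  2.0198] F [0.51   0.0867 0.5632] gw 0.015416554372998792 qdmax 0.022647882616236917
scale 4.0
```

View pics/a6.png

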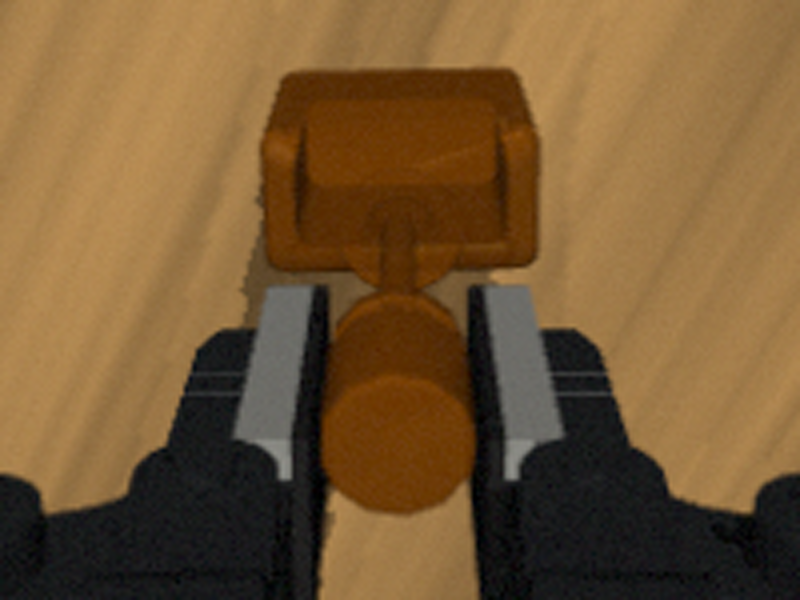

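Request:
{"op": "move_arm", "data": {
  "plan": [
    [0, 0, 0.2, 0, 0, 0],
    [0, 0, 0.25, 0, 0, 0],
    [0, 0, 0.0, 0, 0, 0]
  ]
}}

```text
clock: 5.45
position: [0.5202, -0.0063, 0.1069]
tool_rot: [-3.141, -0.0, 2.02]
force: [-0.4, -0.6, -0.2]
grip_width: 0.016
```

```bash
python3 snap.py a7 220 170 420 320
```

```text
5.45 [ 0.5202 -0.0063  0.1069] [-3.1408 -0.0003  2.02  ] F [-0.4037 -0.6402 -0.1502] gw 0.01599067768265676 qdmax 0.01838764731357198
scale 4.0
```

View pics/a7.png

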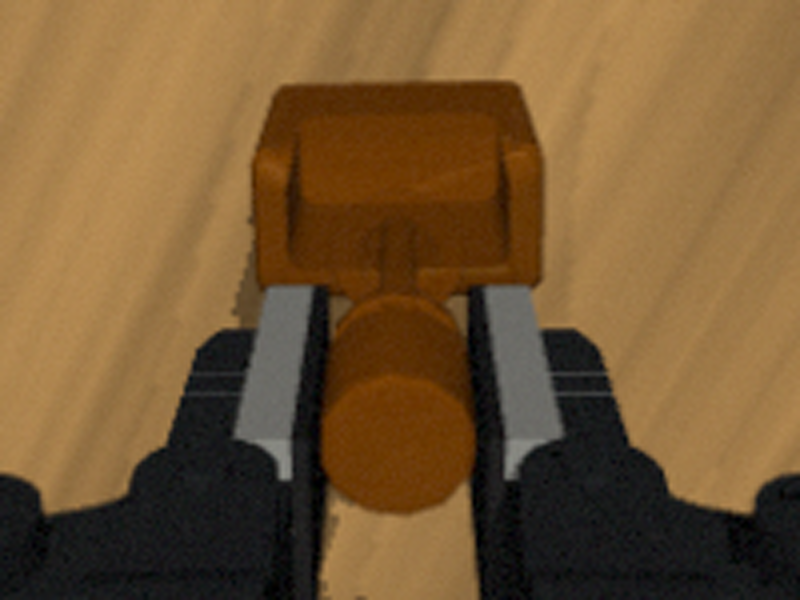

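Request:
{"op": "move_arm", "data": {
  "plan": [
    [0, 0, 0.25, 0, 0, 0],
    [0, 0, 0.25, 0, 0, 0],
    [0, 0, 0.25, 0, 0, 0],
    [0, 0, 0.15, 0, 0, 0],
    [0, 0, 0, 0, 0, 0]
  ]
}}

```text
clock: 6.0
position: [0.5202, -0.0062, 0.0844]
tool_rot: [-3.141, -0.0, 2.02]
force: [0.2, 0.6, 0.2]
grip_width: 0.0158
```

```bash
python3 snap.py a8 220 170 420 320;python3 snap.py a8s 280 170 340 215 side
```

```text
6.0 [ 0.5202 -0.0062  0.0844] [-3.1407 -0.0004  2.0201] F [0.2146 0.6418 0.2495] gw 0.015758414164680427 qdmax 0.012475378933370425
scale 4.0
6.05 [ 0.5204 -0.0063  0.0847] [-3.1411 -0.0002  2.0201] F [ 0.0043  0.6012 -0.1687] gw 0.01590481362372442 qdmax 0.01031409866825479
scale 13.333333333333334
```

View pics/a8.png

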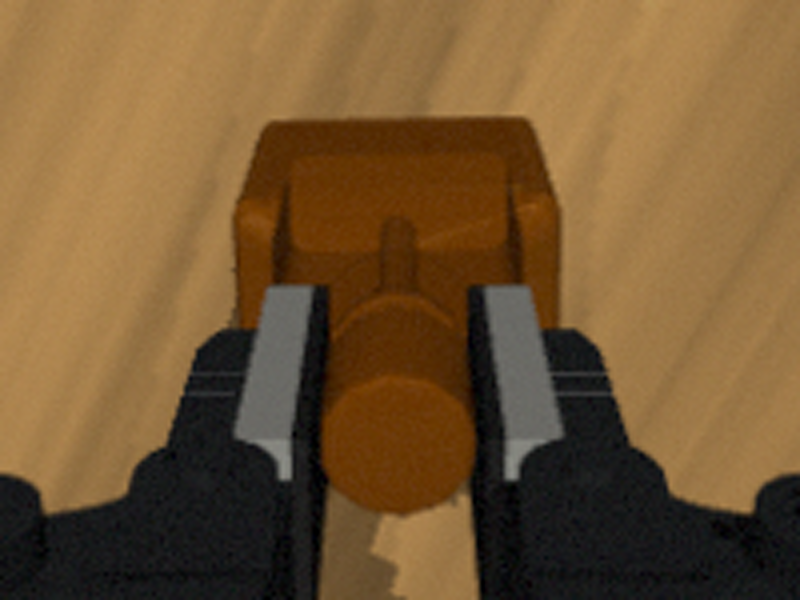

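View pics/a8s.png

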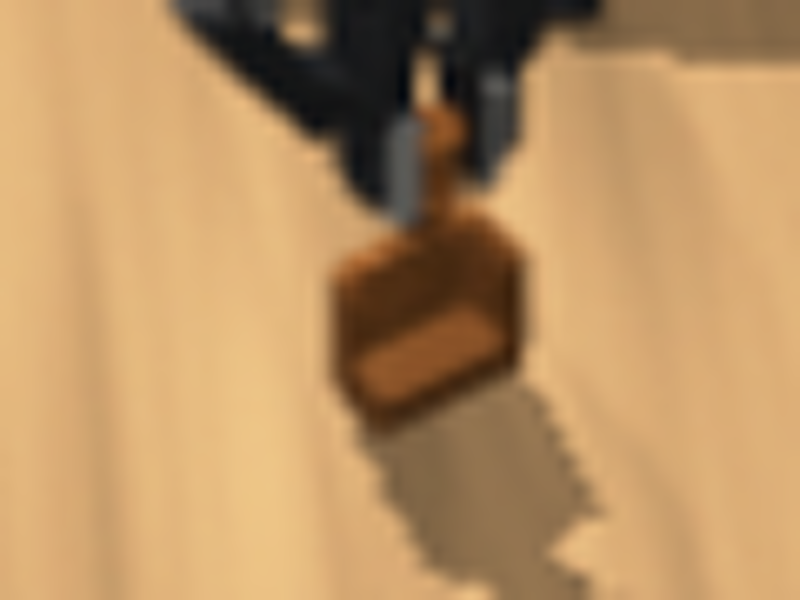

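```bash
python3 snap.py a8c 320 215 370 252 scene
cat > ov.py <<'E'
from h import *
import pickle,sys
np.set_printoptions(precision=4,suppress=True)
def draw(n,x0,y0,x1,y1,org,yaw,s):
    W,o=pickle.load(open(n+".pkl","rb")); im=cv2.imread(f"pics/{n}_full.png")[y0:y1,x0:x1]
    im=cv2.resize(im,None,fx=s,fy=s,interpolation=cv2.INTER_CUBIC)
    Rz=Ro.from_euler('z',yaw).as_matrix()
    def P(L,col):
        p=((proj(W,np.array(L)@Rz.T+org)-[x0,y0])*s).astype(int); cv2.polylines(im,[p.reshape(-1,1,2)],False,col,1)
    t=np.linspace(0,2*np.pi,40)
    for r,z in [(.0095,.054),(.00575,.054)]: P(np.c_[r*np.cos(t),r*np.sin(t),0*t+z],(0,255,0))
    for z in (0,.040): P([(.013,.022,z),(-.013,.022,z),(-.013,-.022,z),(.013,-.022,z),(.013,.022,z)],(255,255,0))
    P([(0,0,.054),(0,0,.0)],(255,0,255))
    cv2.imwrite(f"pics/{n}_ov.png",im)
    return W,o
E
python3 - <<'E'
from ov import *
W,o=pickle.load(open("a8.pkl","rb"));R=Ro.from_euler('xyz',o["tool_rot"]).as_matrix()
b=o["position"]+R@np.array([-.0004,-.0014,0]); b[2]=.018; print(b)
draw("a8",220,170,420,320,b,o["tool_rot"][2],4)
draw("a8c",320,215,370,252,b,o["tool_rot"][2],16)
draw("a8s",280,170,340,215,b,o["tool_rot"][2],13.33)
E
```

```text
6.1 [ 0.5205 -0.0063  0.085 ] [-3.1414 -0.0001  2.0201] F [-0.3954 -0.028  -0.4491] gw 0.015321398128982108 qdmax 0.005482027177457678
scale 16.0
[ 0.5191 -0.0072  0.018 ]
```

View pics/a8_ov.png

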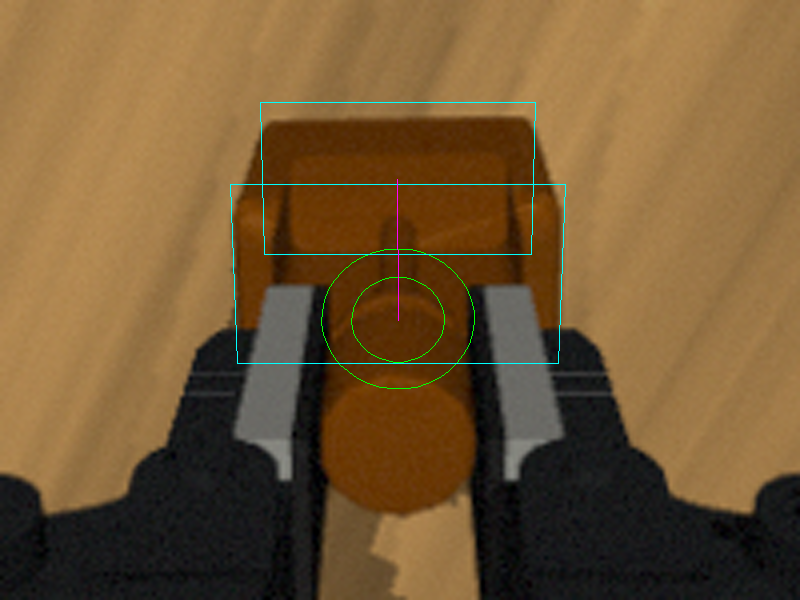

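View pics/a8c_ov.png

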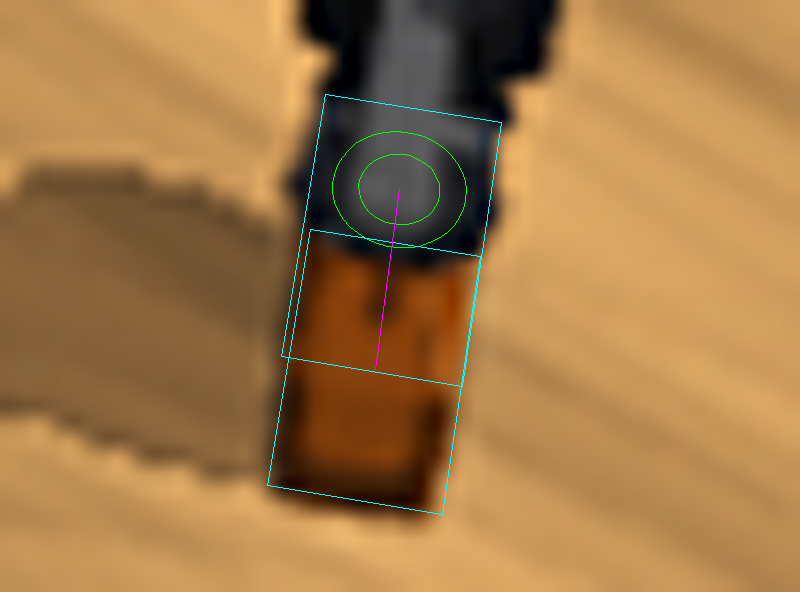

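View pics/a8s_ov.png

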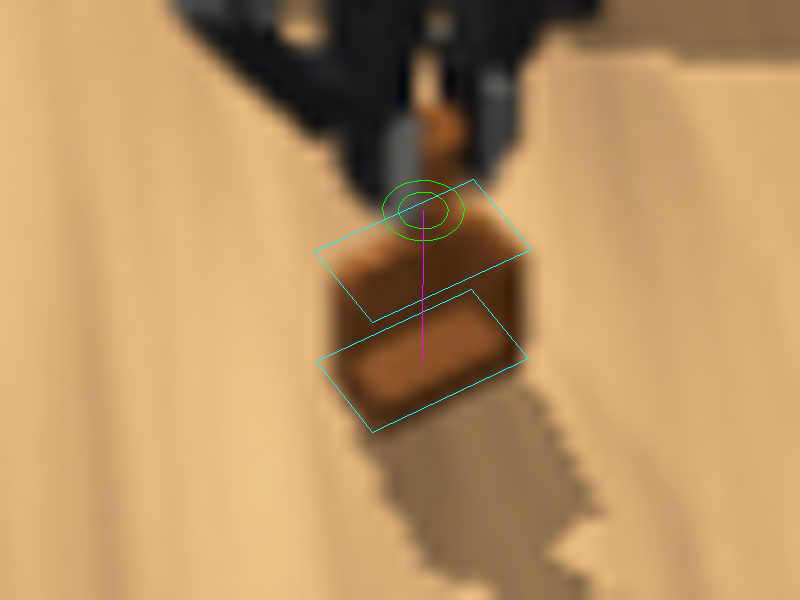

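Request:
{"op": "move_arm", "data": {
  "plan": [
    [0, 0, 0.15, 0, 0, 0],
    [0, 0, 0.12, 0, 0, 0],
    [0, 0, 0.06, 0, 0, 0],
    [0, 0, 0.0, 0, 0, 0]
  ]
}}

```text
clock: 6.55
position: [0.5204, -0.0063, 0.0766]
tool_rot: [-3.141, -0.0, 2.02]
force: [-0.2, -0.5, -0.4]
grip_width: 0.0159
```

Request:
{"op": "move_arm", "data": {
  "plan": [
    [0, 0, 0.05, 0, 0, 0],
    [0, 0, 0.0, 0, 0, 0]
  ]
}}

```text
clock: 6.75
position: [0.5207, -0.0064, 0.0761]
tool_rot: [3.141, 0.0, 2.02]
force: [-3.5, 0.3, 12.4]
grip_width: 0.0156
```

Request:
{"op": "move_arm", "data": {
  "plan": [
    [0, 0, 0.04, 0, 0, 0],
    [0, 0, 0, 0, 0, 0]
  ]
}}

```text
clock: 6.95
position: [0.521, -0.0064, 0.0759]
tool_rot: [3.141, 0.001, 2.02]
force: [-7.5, -1.8, 30.7]
grip_width: 0.0153
```

Request:
{"op": "move_arm", "data": {
  "plan": [
    [0, 0, -0.08, 0, 0, 0],
    [0, 0, 0, 0, 0, 0],
    [0, 0, 0, 0, 0, 0],
    [0, 0, 0, 0, 0, 0]
  ],
  "claw": -1
}}

```text
clock: 7.35
position: [0.5204, -0.0063, 0.0764]
tool_rot: [-3.141, -0.0, 2.02]
force: [0.2, -0.1, 0.2]
grip_width: 0.0729
```

Request:
{"op": "move_arm", "data": {
  "plan": [
    [0, 0, -0.5, 0, 0, 0],
    [0, 0, -0.8, 0, 0, 0],
    [0, 0, -0.7, 0, 0, 0],
    [0, 0, 0, 0, 0, 0],
    [0, 0, 0, 0, 0, 0]
  ]
}}

```text
clock: 7.85
position: [0.5207, -0.0063, 0.1271]
tool_rot: [3.141, 0.0, 2.02]
force: [0.3, 0.2, -0.1]
grip_width: 0.0857
```

```bash
python3 snap.py b1 220 170 420 320;python3 snap.py b1c 320 215 370 252 scene;python3 snap.py b1s 280 170 340 215 side
```

```text
7.85 [ 0.5207 -0.0063  0.1271] [3.1407 0.0004 2.0199] F [ 0.3114  0.1859 -0.1041] gw 0.08571745892040014 qdmax 0.021363714524327348
scale 4.0
7.9 [ 0.5204 -0.0063  0.1266] [-3.1416  0.      2.0199] F [ 0.0587 -0.5051 -0.719 ] gw 0.08547671062832746 qdmax 0.014695711520441902
scale 16.0
7.95 [ 0.5202 -0.0063  0.1263] [-3.141  -0.0003  2.02  ] F [ 0.2497  0.3761 -0.888 ] gw 0.08559603639763347 qdmax 0.0067629464482025555
scale 13.333333333333334
```

View pics/b1.png

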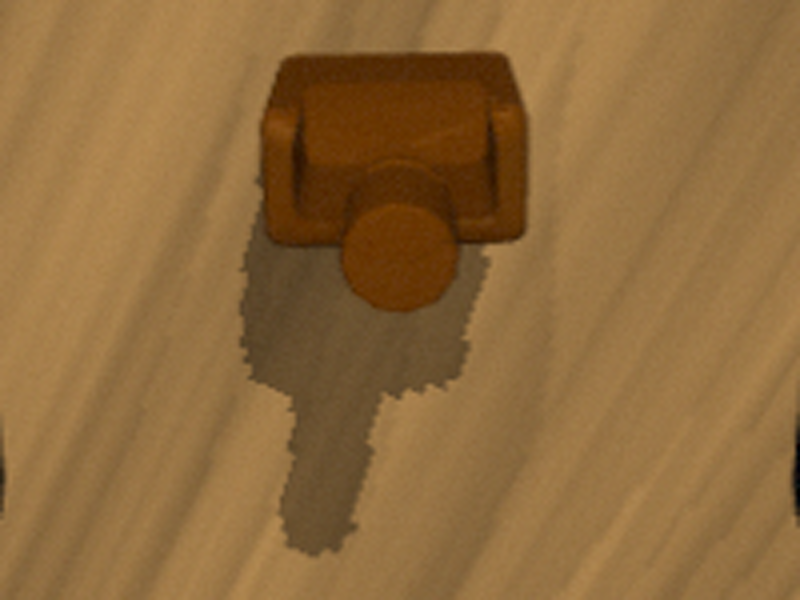

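View pics/b1s.png

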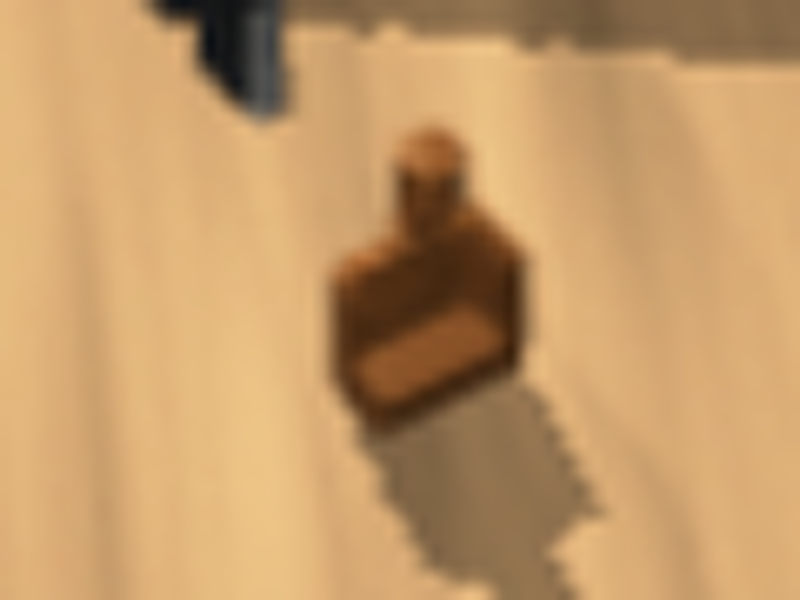

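Request:
{"op": "move_arm", "data": {
  "plan": [
    [-0.02, -0.03, 0.5, 0, 0, -0.006],
    [0, 0, 0.9, 0, 0, 0],
    [0, 0, 0.9, 0, 0, 0],
    [0, 0, 0.8, 0, 0, 0],
    [0, 0, 0.5, 0, 0, 0]
  ]
}}

```text
clock: 8.5
position: [0.5189, -0.0071, 0.0342]
tool_rot: [-3.139, -0.001, 2.04]
force: [0.4, -0.2, 0.1]
grip_width: 0.0854
```

Request:
{"op": "move_arm", "data": {
  "plan": [
    [0, 0, 0.3, 0, 0, 0],
    [0, 0, 0, 0, 0, 0]
  ]
}}

```text
clock: 8.7
position: [0.5196, -0.007, 0.0282]
tool_rot: [-3.14, -0.001, 2.039]
force: [-0.1, -0.2, 0.3]
grip_width: 0.0852
```

```bash
python3 snap.py b2 160 130 480 370
```

```text
8.7 [ 0.5196 -0.007   0.0282] [-3.1403 -0.0006  2.0392] F [-0.1327 -0.1802  0.2877] gw 0.08524495289425622 qdmax 0.03351709532355876
scale 2.5
```

View pics/b2.png

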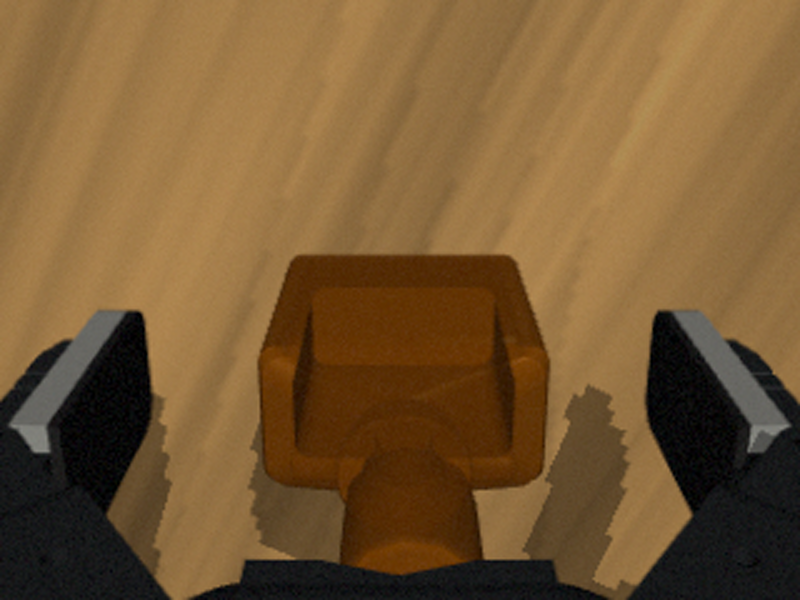

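Request:
{"op": "move_arm", "data": {
  "plan": [
    [0, 0.025, -0.03, 0, 0, 0],
    [0, 0, 0, 0, 0, 0],
    [0, 0, 0, 0, 0, 0],
    [0, 0, 0, 0, 0, 0],
    [0, 0, 0, 0, 0, 0]
  ],
  "claw": 1,
  "force": 50
}}

```text
clock: 9.25
position: [0.521, -0.0068, 0.0305]
tool_rot: [3.141, 0.001, 2.039]
force: [-1.0, -0.1, 10.7]
grip_width: 0.0434
```

```bash
python3 snap.py b3 160 130 480 370
```

```text
9.25 [ 0.521  -0.0068  0.0305] [3.1407 0.0005 2.0388] F [-1.0102 -0.0698 10.6656] gw 0.04342227115310064 qdmax 0.002421890644575542
scale 2.5
```

View pics/b3.png

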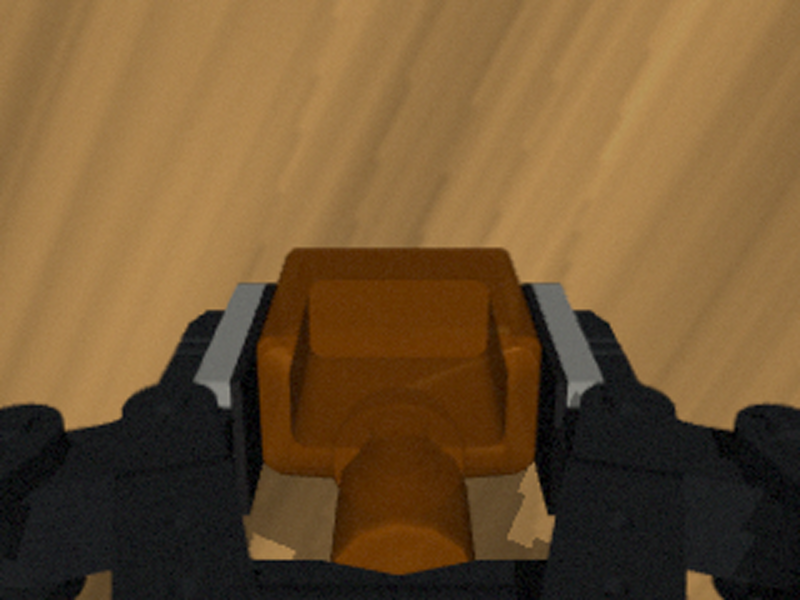

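Request:
{"op": "move_arm", "data": {
  "plan": [
    [0, 0, -0.3, 0, 0, 0],
    [0, 0, -0.7, 0, 0, 0],
    [0, 0, -1, 0, 0, 0],
    [0, 0, -1, 0, 0, 0],
    [0, 0, -1, 0, 0, 0]
  ]
}}

```text
clock: 9.8
position: [0.5205, -0.0068, 0.1313]
tool_rot: [3.141, 0.0, 2.039]
force: [-0.3, -0.4, -0.2]
grip_width: 0.0435
```

```bash
python3 snap.py b4 160 130 480 370; python3 -c "
from workcell import bot;print(bot.observe()['qpos'])"; python3 snap.py b4s 280 150 360 210 side
```

```text
9.8 [ 0.5205 -0.0068  0.1313] [3.1414 0.     2.0388] F [-0.3203 -0.4197 -0.2405] gw 0.04354488329018643 qdmax 0.5494762331950677
scale 2.5
[ 0.05699095  0.49603316 -0.20950861  1.95316465  0.15446588  0.70296828
  0.22223653]
9.85 [ 0.5221 -0.0068  0.1348] [3.1375 0.002  2.0387] F [3.4229 0.5296 4.9681] gw 0.04251914711541379 qdmax 0.09903057764033014
scale 10.0
```

View pics/b4.png

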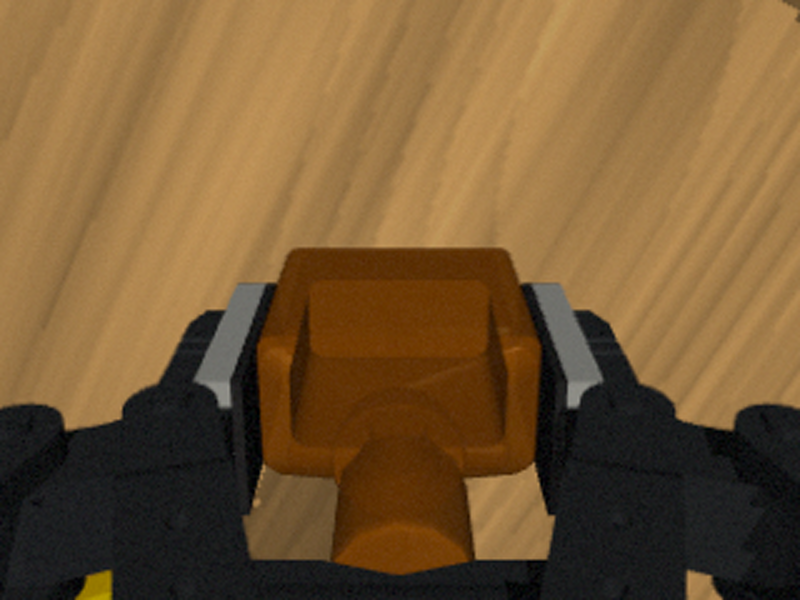

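View pics/b4s.png

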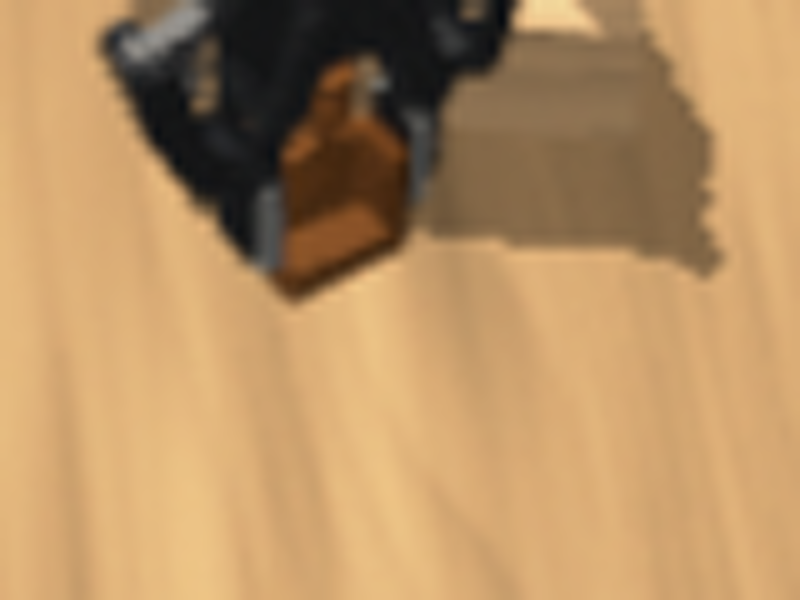

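Request:
{"op": "move_arm", "data": {
  "plan": [
    [-0.4, 0, -0.7, 0, 0, 0],
    [-0.8, -0.06, -0.9, 0, 0, 0],
    [-0.8, -0.06, -0.9, 0, 0, 0],
    [-0.8, -0.06, -0.9, 0, 0, 0],
    [-0.8, -0.06, -0.9, 0, 0, 0]
  ]
}}

```text
clock: 10.4
position: [0.5557, -0.0906, 0.2381]
tool_rot: [-3.141, -0.0, 2.039]
force: [1.2, -0.6, -1.9]
grip_width: 0.0427
```

Request:
{"op": "move_arm", "data": {
  "plan": [
    [-0.8, -0.06, -0.9, 0, 0, 0],
    [-0.8, -0.06, -0.9, 0, 0, 0],
    [-0.8, -0.06, -0.9, 0, 0, 0],
    [-0.8, -0.06, -0.7, 0, 0, 0],
    [-0.8, -0.06, -0.3, 0, 0, 0]
  ]
}}

```text
clock: 10.9
position: [0.5947, -0.1833, 0.3314]
tool_rot: [3.14, 0.001, 2.039]
force: [0.2, 0.7, -0.6]
grip_width: 0.043
```

Request:
{"op": "move_arm", "data": {
  "plan": [
    [-0.6, -0.06, 0, 0, 0, -0.04],
    [0, 0, 0, 0, 0, -0.045],
    [0, 0, 0, 0, 0, -0.045],
    [0, 0, 0, 0, 0, -0.045],
    [0, 0, 0, 0, 0, -0.045]
  ]
}}

```text
clock: 11.4
position: [0.5994, -0.1965, 0.3294]
tool_rot: [-3.141, -0.001, 2.736]
force: [0.4, 0.5, -2.1]
grip_width: 0.0431
```

Request:
{"op": "move_arm", "data": {
  "plan": [
    [0, 0, 0, 0, 0, -0.045],
    [0, 0, 0, 0, 0, -0.045],
    [0, 0, 0, 0.03, 0, -0.04],
    [0, 0, 0, 0.03, 0, 0],
    [0, 0, 0, 0.025, 0, 0]
  ]
}}

```text
clock: 11.9
position: [0.5996, -0.1963, 0.3297]
tool_rot: [-2.876, -0.005, 3.133]
force: [0.2, -0.1, -1.1]
grip_width: 0.0436
```

Request:
{"op": "move_arm", "data": {
  "plan": [
    [0, 0, 0, 0, 0, 0],
    [0, 0, 0, 0, 0, 0]
  ]
}}

```text
clock: 12.1
position: [0.5996, -0.1963, 0.3296]
tool_rot: [-2.881, -0.006, 3.133]
force: [0.3, -0.9, -0.9]
grip_width: 0.043
```

```bash
python3 snap.py d1 0 0 640 400; python3 -c "
from workcell import bot;print(bot.observe()['qpos'])"
```

```text
12.1 [ 0.5996 -0.1963  0.3296] [-2.8807 -0.0059  3.1331] F [ 0.3457 -0.8551 -0.8634] gw 0.04295314479183184 qdmax 0.02652703210169225
scale 1.25
[ 0.32078621  0.44303333 -0.34015697  1.51141544  0.4284029   1.24504923
  1.42637219]
```

View pics/d1.png

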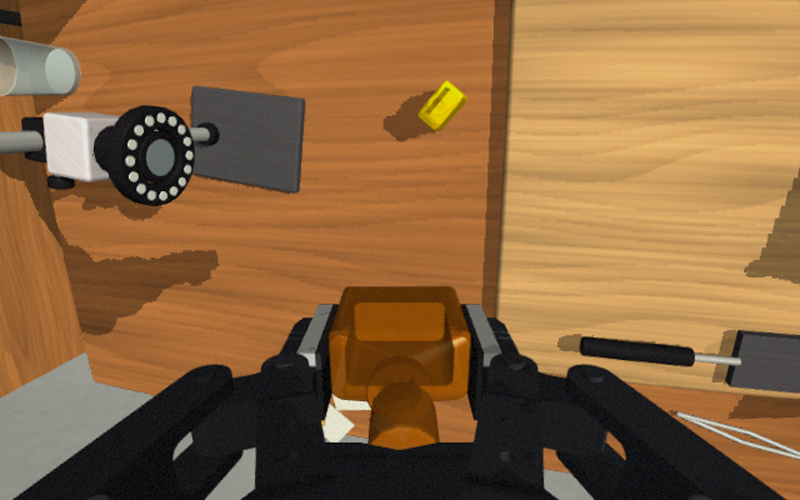

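```bash
python3 -c "
import cv2
im=cv2.imread('pics/d1_full.png')
cv2.imwrite('pics/d1z.png',cv2.resize(im[75:175,70:170],None,fx=6,fy=6,interpolation=cv2.INTER_CUBIC))"
```

```text
(no output)
```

View pics/d1z.png

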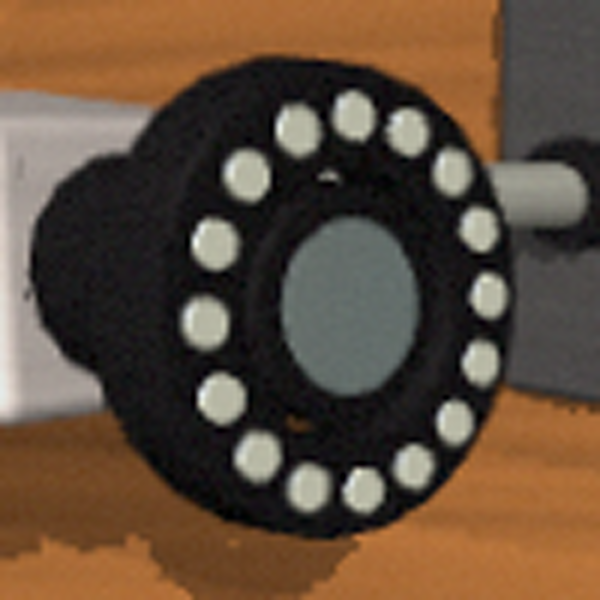

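Request:
{"op": "move_arm", "data": {
  "plan": [
    [0, -0.5, 0, 0, 0, 0],
    [-0.2, -0.9, 0, 0, 0, 0],
    [-0.2, -0.6, 0, 0, 0, 0],
    [0, 0, 0, 0, 0, 0],
    [0, 0, 0, 0, 0, 0]
  ]
}}

```text
clock: 12.65
position: [0.6092, -0.2456, 0.3425]
tool_rot: [-2.88, -0.006, 3.131]
force: [-0.7, 1.4, -1.8]
grip_width: 0.0432
```

```bash
python3 snap.py d2 0 0 640 400
```

```text
12.65 [ 0.6092 -0.2456  0.3425] [-2.8797 -0.0056  3.1312] F [-0.7313  1.3544 -1.7724] gw 0.04319306800398954 qdmax 0.01771247429517618
scale 1.25
```

View pics/d2.png

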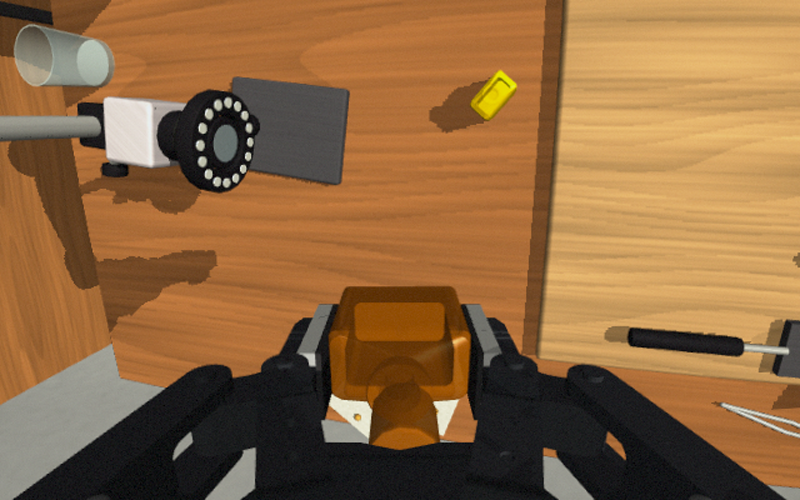

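```bash
cat > ring.py <<'E'
from h import *
import pickle
np.set_printoptions(precision=4,suppress=True)
def leds(n,x0,y0,x1,y1):
    im=cv2.imread(f"pics/{n}_full.png")[y0:y1,x0:x1]; s=6
    im=cv2.resize(im,None,fx=s,fy=s,interpolation=cv2.INTER_CUBIC)
    m=(im.min(2)>110).astype(np.uint8)
    N,_,st,ce=cv2.connectedComponentsWithStats(m)
    out=[(c+.5)/s-.5+[x0,y0] for c,q in zip(ce[1:],st[1:]) if 300<q[4]<4000 and max(q[2],q[3])<80]
    return np.array(out)
V=[("d1",97,85,160,165),("d2",150,70,206,155)]
obs=[]
for v in V:
    p=leds(*v); W,o=pickle.load(open(v[0]+".pkl","rb")); c=p.mean(0); print(v[0],len(p),c); obs.append((W,p))
def model(q,n=16):
    X=q[:3];yaw=q[3];r=q[4];
    t=np.linspace(0,2*np.pi,361)
    u=np.array([-np.sin(yaw),np.cos(yaw),0]); pit=q[5]; f=np.array([np.cos(yaw)*np.cos(pit),np.sin(yaw)*np.cos(pit),np.sin(pit)]); w=np.cross(f,u)
    return X+r*(np.cos(t)[:,None]*u+np.sin(t)[:,None]*w)
def res(q,O):
    e=[]
    for W,p in O:
        m=proj(W,model(q))
        d=p[:,None]-m[None]; k=(d**2).sum(2).argmin(1); 
        # signed normal distance
        tg=np.roll(m,-1,0)-m; nn=np.c_[-tg[:,1],tg[:,0]]; nn/=np.linalg.norm(nn,axis=1)[:,None]+1e-9
        e.append((d[np.arange(len(p)),k]*nn[k]).sum(1))
    return np.concatenate(e)
q0=[.546,-.415,.205,1.43,.028,0]
for name,O in (("both",obs),("d1",obs[:1]),("d2",obs[1:])):
    for fixp in (True,False):
        if fixp:
            if name!="both": f=lambda q:res([*q,.0275,0],O); s=least_squares(f,q0[:4])
            else: f=lambda q:res([*q,0],O); s=least_squares(f,q0[:5])
        else:
            if name!="both": continue
            s=least_squares(lambda q:res(q,O),q0)
        print(name,s.x,np.sqrt(np.mean(s.fun**2)))
if __name__=="__main__": pickle.dump(obs,open("leds.pkl","wb"))
E
python3 ring.py
```

```text
d1 17 [129.9319 124.3873]
d2 16 [180.5594 114.0686]
both [ 0.5455 -0.4149  0.2039  1.4027  0.0297] 1.373340853408189
both [ 0.5455 -0.4149  0.204   1.4029  0.0296  0.011 ] 1.368084237159614
d1 [ 0.544  -0.3933  0.2263  1.373 ] 1.8433752328816102
d2 [ 0.5451 -0.4013  0.2221  1.4259] 0.04602804775786739
```

```bash
sed -i 's/p=leds(\*v);/p=leds(*v); e=cv2.fitEllipse(p.astype(np.float32)); p=p if len(p)==16 else np.array(sorted(p.tolist(),key=lambda a:np.hypot((a[0]-128.5),(a[1]-125.5)))[1:]) ;/' ring.py; sed -i 's/^q0=/print(obs[0][1].round(1).tolist())\nq0=/' ring.py; python3 ring.py
```

```text
d1 16 [128.6191 124.4267]
d2 16 [180.5594 114.0686]
[[149.6, 135.0], [149.3, 112.7], [103.7, 128.3], [105.3, 115.2], [145.3, 144.9], [106.4, 140.9], [144.8, 103.2], [110.7, 103.7], [138.4, 152.3], [112.5, 150.6], [137.5, 96.5], [130.1, 156.2], [119.1, 96.2], [120.9, 155.8], [128.5, 93.8], [155.9, 105.7]]
both [ 0.5456 -0.4153  0.2034  1.4025  0.0298] 1.3829724233095984
both [ 0.5456 -0.4154  0.2034  1.4025  0.0296  0.0154] 1.3730462868471704
d1 [ 0.544  -0.3926  0.2268  1.3718] 1.8756027829555308
d2 [ 0.5451 -0.4013  0.2221  1.4259] 0.04602804775786739
```

```bash
sed -i 's/p=p if len(p)==16 else .* ;/p=p if len(p)==16 else p[p[:,0]<153.5];/' ring.py; sed -i '/^print(obs/d' ring.py; python3 ring.py
```

```text
d1 16 [128.3095 125.5569]
d2 16 [180.5594 114.0686]
both [ 0.5455 -0.4118  0.2081  1.4265  0.029 ] 0.057451537115249626
both [ 0.5455 -0.4118  0.2081  1.4264  0.029  -0.0012] 0.05604898694219191
d1 [ 0.5446 -0.3988  0.2215  1.4272] 0.060866763667544996
d2 [ 0.5451 -0.4013  0.2221  1.4259] 0.04602804775786739
```

Request:
{"op": "move_arm", "data": {
  "plan": [
    [0, 0.6, 0, 0.02, 0, 0],
    [0, 1, 0, 0.02, 0, 0],
    [0, 1, 0, 0.02, 0, 0],
    [0, 1, 0, 0.02, 0, 0],
    [0, 0.5, 0, 0.01, 0, 0]
  ]
}}

```text
clock: 13.2
position: [0.61, -0.1462, 0.3031]
tool_rot: [-2.595, -0.006, 3.137]
force: [-0.0, 0.3, -1.4]
grip_width: 0.0433
```

Request:
{"op": "move_arm", "data": {
  "plan": [
    [0, 0, 0, 0, 0, 0],
    [0, 0, 0, 0, 0, 0]
  ]
}}

```text
clock: 13.4
position: [0.6101, -0.1499, 0.3044]
tool_rot: [-2.597, -0.006, 3.133]
force: [0.7, 0.6, -0.9]
grip_width: 0.0432
```

```bash
python3 snap.py d3 0 0 640 400
```

```text
13.4 [ 0.6101 -0.1499  0.3044] [-2.5969 -0.0056  3.1335] F [ 0.6889  0.6439 -0.8554] gw 0.04320323239647508 qdmax 0.029941201968669666
scale 1.25
```

View pics/d3.png

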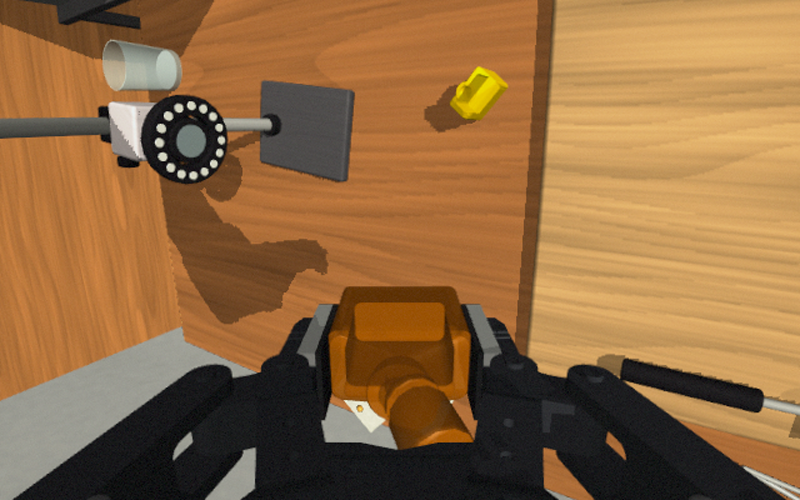

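Request:
{"op": "move_arm", "data": {
  "plan": [
    [0, 0, 0, -0.025, 0, 0],
    [0, 0, 0, -0.04, 0, 0],
    [0, 0, 0, -0.045, 0, 0],
    [0, 0, 0, -0.04, 0, 0],
    [0, 0, 0, -0.0235, 0, 0]
  ]
}}

```text
clock: 13.95
position: [0.61, -0.1537, 0.3058]
tool_rot: [3.138, -0.002, 3.128]
force: [-0.9, -0.5, -0.7]
grip_width: 0.0432
```

Request:
{"op": "move_arm", "data": {
  "plan": [
    [0, 0, 0, 0, 0, 0],
    [0, 0, 0, 0, 0, 0]
  ]
}}

```text
clock: 14.15
position: [0.6098, -0.1513, 0.3046]
tool_rot: [-3.14, -0.005, 3.131]
force: [-0.3, 0.6, -0.6]
grip_width: 0.0434
```

```bash
sed -i 's/V=\[/V=[("d3",118,78,179,143),/; s/p\[p\[:,0\]<153.5\]/(p[p[:,0]<153.5] if v[0]=="d1" else p)/' ring.py; python3 ring.py; python3 snap.py d4 220 200 420 350
```

```text
d3 17 [150.6818 110.7088]
d1 16 [128.3095 125.5569]
d2 16 [180.5594 114.0686]
both [ 0.545  -0.4091  0.2112  1.4523  0.0289] 2.1646419605853264
both [ 0.545  -0.4091  0.2112  1.4523  0.0289 -0.0008] 2.164626891515296
d1 [ 0.5437 -0.3887  0.2243  1.6246] 3.3620632049160624
d2 [ 0.5451 -0.4048  0.2165  1.4368] 0.8480994913609444
14.15 [ 0.6098 -0.1513  0.3046] [-3.1396 -0.005   3.1308] F [-0.3292  0.5725 -0.6428] gw 0.04344441630506492 qdmax 0.03930828280599599
scale 4.0
```

View pics/d4.png

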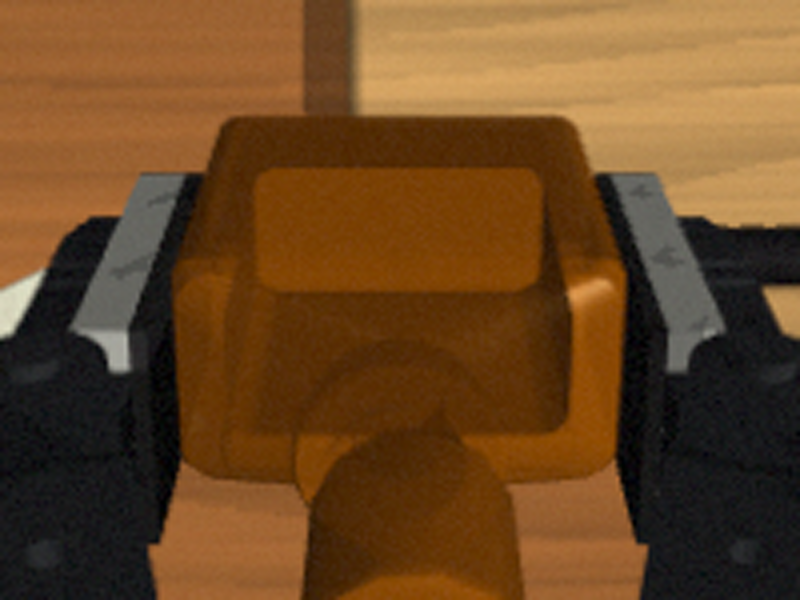

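Run:
```python
import ring
print(ring.obs[0][1].round(1).tolist())
import cv2
im=cv2.imread('pics/d3_full.png')
cv2.imwrite('pics/d3z.png',cv2.resize(im[70:155,105:190],None,fx=6,fy=6,interpolation=cv2.INTER_CUBIC))
```

```text
d3 17 [150.6818 110.7088]
d1 16 [128.3095 125.5569]
d2 16 [180.5594 114.0686]
both [ 0.545  -0.4091  0.2112  1.4523  0.0289] 2.1646419605853264
both [ 0.545  -0.4091  0.2112  1.4523  0.0289 -0.0008] 2.164626891515296
d1 [ 0.5437 -0.3887  0.2243  1.6246] 3.3620632049160624
d2 [ 0.5451 -0.4048  0.2165  1.4368] 0.8480994913609444
[[152.6, 84.0], [119.7, 84.6], [142.6, 86.0], [162.1, 86.6], [134.2, 92.3], [169.9, 92.8], [128.6, 102.2], [174.9, 101.6], [176.3, 111.7], [127.0, 113.7], [175.2, 121.8], [129.7, 124.9], [170.5, 130.6], [136.1, 133.7], [163.1, 136.8], [144.7, 138.9], [154.2, 139.7]]
```

View pics/d3z.png

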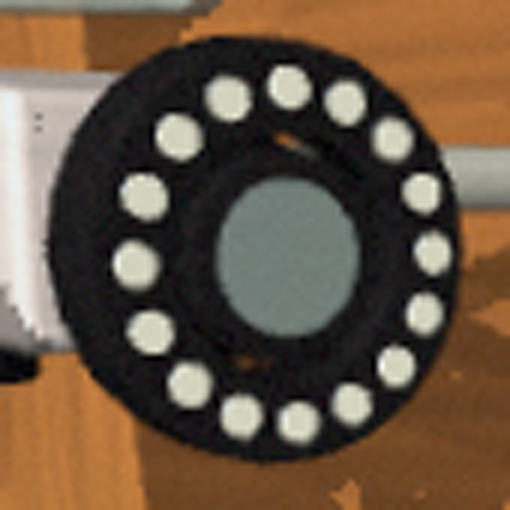

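```bash
sed -i 's/if v\[0\]=="d1" else p)/if v[0]=="d1" else p[p[:,0]>123])/' ring.py
cat >> ring.py <<'E'
q=least_squares(lambda q:res([*q,0],obs),q0[:5]).x
f=np.array([np.cos(q[3]),np.sin(q[3]),0])
cs=[("d3",(105-.4+287/6,70-.4+257/6)),("d1",(70-.4+350/6,75-.4+306/6))]
L=[(pickle.load(open(n+".pkl","rb"))[0],p) for n,p in cs]
X,r=tri(L); print("lens disc tri",X,r,"along axis",(X-q[:3])@f)
print("proj ring ctr vs lens px",[proj(W,q[:3])[0]-p for W,p in L])
print("view",q[:3]+.15*f, "yaw tool",q[3])
E
python3 ring.py
```

```text
d3 16 [152.616  112.3409]
d1 16 [128.3095 125.5569]
d2 16 [180.5594 114.0686]
both [ 0.5455 -0.4119  0.208   1.4265  0.029 ] 0.08332007945578275
both [ 0.5455 -0.4119  0.208   1.4265  0.029  -0.0011] 0.08269653119203889
d1 [ 0.5451 -0.395   0.219   1.4267] 0.11205098776365692
d2 [ 0.5451 -0.4048  0.2165  1.4368] 0.8480994913609444
lens disc tri [ 0.5453 -0.4132  0.2081] [array([-0.,  0.]), array([ 0., -0.])] along axis -0.0013760754241087286
proj ring ctr vs lens px [array([0.8603, 0.2053]), array([1.2526, 0.2161])]
view [ 0.5671 -0.2634  0.208 ] yaw tool 1.426531946620603
```

Request:
{"op": "move_arm", "data": {
  "plan": [
    [0, 0, 0, 0, 0, 0.025],
    [0, 0, 0, 0, 0, 0.045],
    [0, 0, 0, 0, 0, 0.045],
    [0, 0, 0, 0, 0, 0.045],
    [0, 0, 0, 0, 0, 0.045]
  ]
}}

```text
clock: 14.7
position: [0.6102, -0.1488, 0.3045]
tool_rot: [-3.137, -0.003, 2.485]
force: [-1.0, -0.6, -1.6]
grip_width: 0.0433
```

Request:
{"op": "move_arm", "data": {
  "plan": [
    [0, 0, 0, 0, 0, 0.045],
    [0, 0, 0, 0, 0, 0.045],
    [0, 0, 0, 0, 0, 0.045],
    [0, 0, 0, 0, 0, 0.045],
    [0, 0, 0, 0, 0, 0.045]
  ]
}}

```text
clock: 15.2
position: [0.6101, -0.1488, 0.3045]
tool_rot: [-3.136, 0.0, 1.778]
force: [1.2, -0.0, -0.3]
grip_width: 0.0434
```

Request:
{"op": "move_arm", "data": {
  "plan": [
    [0, 0, 0, 0, 0, 0.045],
    [0, 0, 0, 0, 0, 0.0425],
    [0, 0, 0, 0, 0, 0.025],
    [0, 0, 0, 0, 0, 0],
    [0, 0, 0, 0, 0, 0]
  ]
}}

```text
clock: 15.7
position: [0.6101, -0.1491, 0.3044]
tool_rot: [-3.136, 0.002, 1.433]
force: [0.4, 0.4, -1.0]
grip_width: 0.0434
```

```bash
python3 snap.py e1 220 200 420 350
python3 - <<'E'
from h import *
o=bot.observe(); R=Rtool(); print(R.T@(np.array([.567,-.263,.1985])-o["position"])/.025, (1.4265-o["tool_rot"][2])/-np.pi)
E
```

```text
15.7 [ 0.6101 -0.1491  0.3044] [-3.1363  0.0016  1.4327] F [ 0.4447  0.3736 -1.0496] gw 0.04339800450038342 qdmax 0.013205373580984498
scale 4.0
[-4.73193265 -1.05632164  4.2486393 ] 0.0017595476275483338
```

View pics/e1.png

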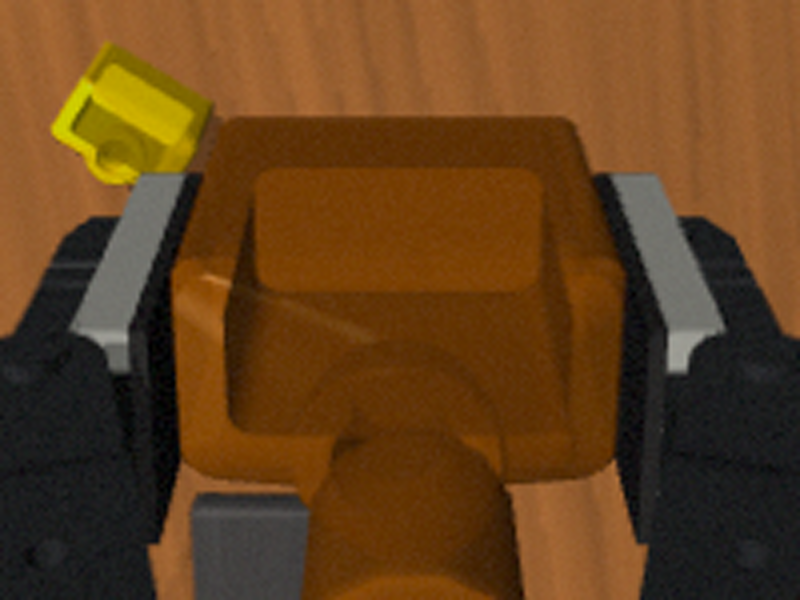

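Request:
{"op": "move_arm", "data": {
  "plan": [
    [-0.4, -0.09, 0.35, -0.0017, 0, 0.0018],
    [-0.8, -0.18, 0.7, 0, 0, 0],
    [-0.9, -0.2, 0.85, 0, 0, 0],
    [-0.9, -0.2, 0.85, 0, 0, 0],
    [-0.85, -0.19, 0.7, 0, 0, 0]
  ]
}}

```text
clock: 16.25
position: [0.5731, -0.244, 0.2165]
tool_rot: [-3.141, 0.001, 1.423]
force: [0.9, 0.0, -0.9]
grip_width: 0.043
```

Request:
{"op": "move_arm", "data": {
  "plan": [
    [-0.6, -0.14, 0.5, 0, 0, 0],
    [-0.28, -0.06, 0.3, 0, 0, 0],
    [0, 0, 0, 0, 0, 0],
    [0, 0, 0, 0, 0, 0]
  ]
}}

```text
clock: 16.65
position: [0.567, -0.2626, 0.1987]
tool_rot: [3.141, 0.001, 1.423]
force: [0.4, -0.7, 0.1]
grip_width: 0.0433
```

```bash
python3 snap.py e2 220 200 420 350;python3 snap.py e2c 140 60 300 180 scene;python3 snap.py e2s 280 200 400 290 side
python3 - <<'E'
from h import *
o=bot.observe(); R=Rtool(); print(R.T@(np.array([.567,-.263,.1985])-o["position"])/.025, (1.4265-o["tool_rot"][2])/-np.pi)
E
```

```text
16.65 [ 0.567  -0.2626  0.1987] [3.1408 0.0006 1.4235] F [ 0.3524 -0.7241  0.0675] gw 0.04325571805547841 qdmax 0.011162769219577822
scale 4.0
16.7 [ 0.5672 -0.2624  0.1989] [3.1404 0.0007 1.4239] F [0.5881 0.4306 0.0022] gw 0.04328653772223171 qdmax 0.005051823312508256
scale 5.0
16.75 [ 0.5672 -0.2624  0.199 ] [3.1403 0.0008 1.4241] F [ 0.3243  0.3746 -1.4101] gw 0.042817585337439686 qdmax 0.0027441301474439564
scale 6.666666666666667
[-0.02103627 -0.00070405  0.01761316] -0.0008123216463335226
```

View pics/e2c.png

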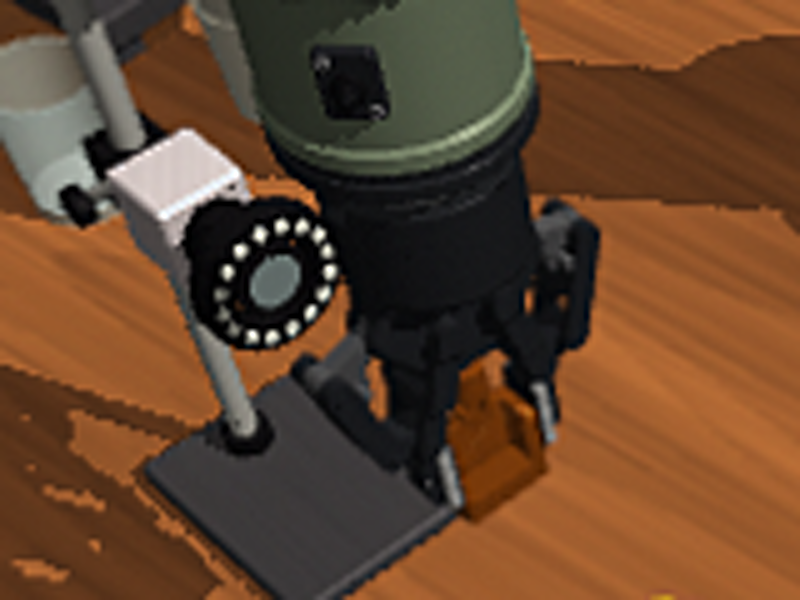

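View pics/e2s.png

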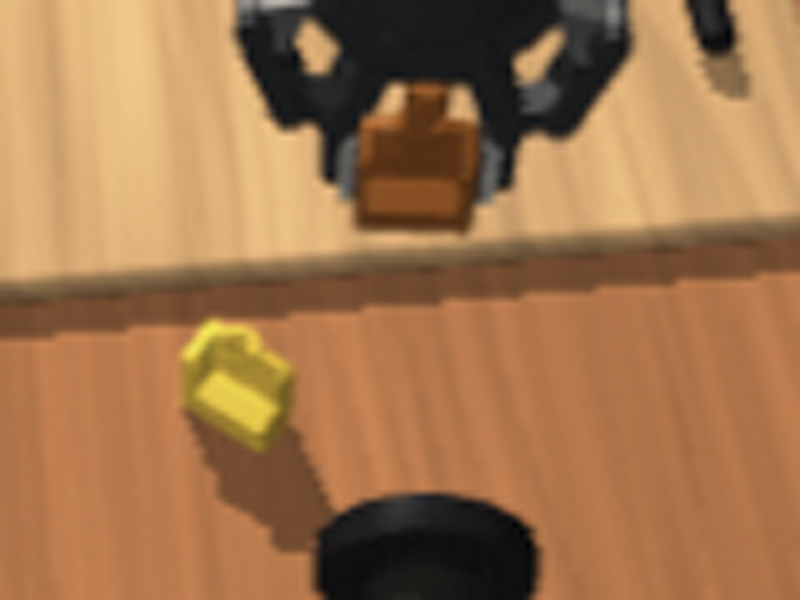

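View pics/e2.png

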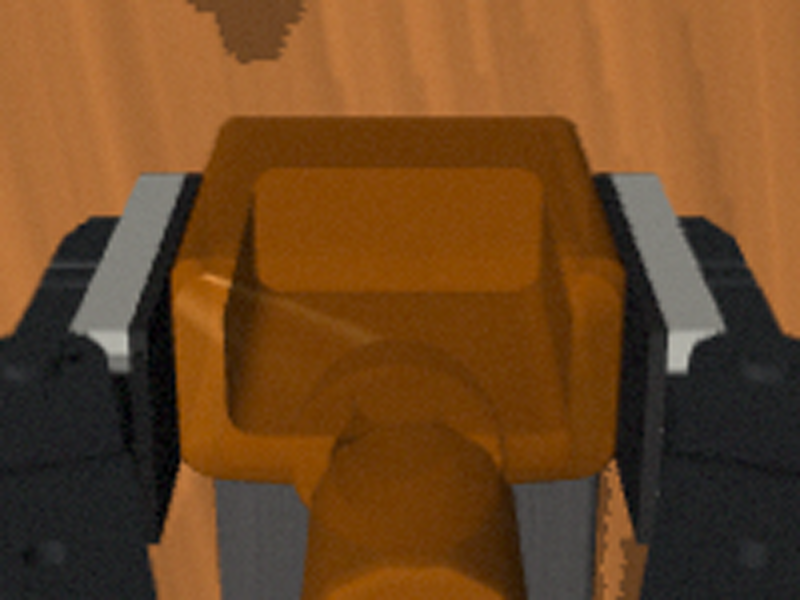

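Run:
```python
from ov import *
yaw=1.4265; f=np.array([np.cos(yaw),np.sin(yaw),0])
def add(n,x0,y0,s,C):
    im=cv2.imread(f"pics/{n}_ov.png");W,_=pickle.load(open(n+".pkl","rb"));u=np.array([-f[1],f[0],0]);t=np.linspace(0,2*np.pi,60)
    for r in (.029,.037):
        P=C+r*(np.cos(t)[:,None]*u+np.sin(t)[:,None]*np.array([0,0,1]))
        p=((proj(W,P)-[x0,y0])*s).astype(int);cv2.polylines(im,[p.reshape(-1,1,2)],True,(0,255,0),1)
    cv2.imwrite(f"pics/{n}_ov.png",im)
C=np.array([.5455,-.4104,.208])
org=np.array([.567,-.2626,.1987-.0125])
draw("e2c",140,60,300,180,org,yaw,5);add("e2c",140,60,5,C)
draw("e2s",280,200,400,290,org,yaw,6.667);add("e2s",280,200,6.667,C)
```

```text
(no output)
```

View pics/e2c_ov.png

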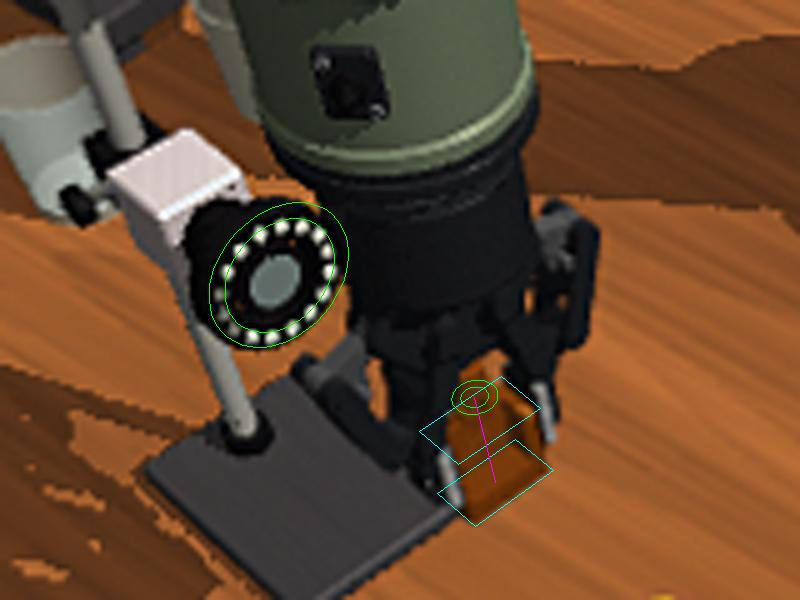

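View pics/e2s_ov.png

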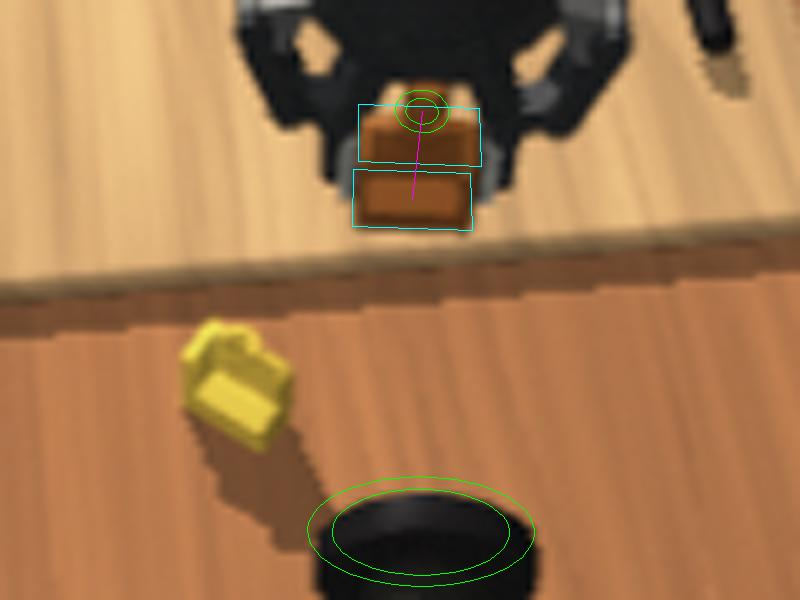

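Run:
```python
import cv2,numpy as np,pickle
from h import *
np.set_printoptions(precision=4,suppress=True)
yaw=1.4265; f=np.array([np.cos(yaw),np.sin(yaw),0]);u=np.array([-f[1],f[0],0]);t=np.linspace(0,2*np.pi,60)
out=[]
for n,cam,(x0,y0,x1,y1) in (("scene0","scene",(170,90,225,140)),("side0","side",(315,265,375,310))):
    c=viewer.camera_info(cam); im=cv2.imread(f"pics/{n}.png")[y0:y1,x0:x1]; s=9
    im=cv2.resize(im,None,fx=s,fy=s,interpolation=cv2.INTER_CUBIC)
    for C,col in ((np.array([.5455,-.4119,.208]),(0,255,0)),(np.array([.5455,-.4119,.208])-f*.006,(255,255,0))):
      for r in (.029,.037):
        p=((proj(c,C+r*(np.cos(t)[:,None]*u+np.sin(t)[:,None]*np.array([0,0,1])))-[x0,y0]+.5)*s).astype(int);cv2.polylines(im,[p.reshape(-1,1,2)],True,col,1)
    print(n, proj(c,C))
    out.append(im)
h=max(i.shape[0] for i in out); out=[cv2.copyMakeBorder(i,0,h-i.shape[0],0,0,0) for i in out]
o=np.hstack(out); o=cv2.resize(o,None,fx=780/o.shape[1],fy=780/o.shape[1]); cv2.imwrite("pics/f1.png",o)
```

```text
scene0 [[194.1282 113.7102]]
side0 [[343.2418 283.1268]]
```

View pics/f1.png

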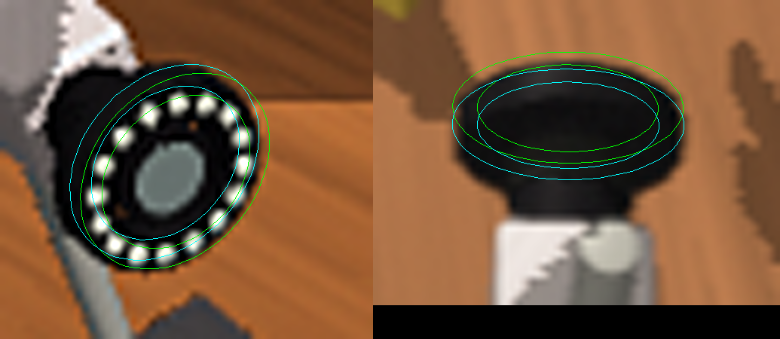

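Run:
```python
from h import *
np.set_printoptions(precision=3,suppress=True)
S=viewer.camera_info("scene");D=viewer.camera_info("side")
yaw=1.4265; f=np.array([np.cos(yaw),np.sin(yaw),0])
for C in ([.5455,-.4119,.208],[.5455,-.4104,.208],[.5455,-.4145,.206]): print(C,proj(S,C),proj(D,C))
im=cv2.imread("pics/scene0.png")[85:145,165:225]; s=8
b=cv2.resize(im,None,fx=s,fy=s,interpolation=cv2.INTER_CUBIC)
m=(b.min(2)>150).astype(np.uint8);N,_,st,ce=cv2.connectedComponentsWithStats(m)
P=np.array([(c+.5)/s-.5+[165,85] for c,q in zip(ce[1:],st[1:]) if 100<q[4]<1500]); P=P[np.hypot(*(P-[194.6,115.8]).T)<16]
print(len(P)); e=cv2.fitEllipse(P.astype(np.float32)); print(e)
t=np.linspace(0,2*np.pi,90);u=np.array([-f[1],f[0],0])
C=np.array([.5455,-.4119,.208]); M=proj(S,C+.029*(np.cos(t)[:,None]*u+np.sin(t)[:,None]*np.array([0,0,1]))); print(cv2.fitEllipse(M.astype(np.float32)))
# holes true
for h,a,b2 in (([.5322,.1908,.068],(421,282.4),(309.5,144.7)),([.5985,.176,.068],(399.2,303.2),(329,146.5))):
    print("hole res", np.array(a)-.4-proj(S,h)[0], np.array(b2)-.4-proj(D,h)[0])
```

```text
[0.5455, -0.4119, 0.208] [[195.679 115.002]] [[343.21  280.634]]
[0.5455, -0.4104, 0.208] [[196.141 115.275]] [[343.104 280.018]]
[0.5455, -0.4145, 0.206] [[195.104 115.174]] [[343.334 282.146]]
16
((194.67105102539062, 115.82099914550781), (18.757421493530273, 25.309480667114258), 41.69371795654297)
((195.44757080078125, 114.82769012451172), (18.749170303344727, 25.271074295043945), 41.44139862060547)
hole res [0.053 1.047] [-0.517  0.544]
hole res [0.055 0.846] [-0.639  0.704]
```

Run:
```python
from ov import *
org=np.array([.567,-.2626,.1987-.0125])
draw("e2c",222,130,256,168,org,1.4265,15)
a=cv2.imread("pics/e2c_ov.png"); b0=cv2.imread("pics/e2c_full.png")[130:168,222:256]
b0=cv2.resize(b0,None,fx=11,fy=11,interpolation=cv2.INTER_CUBIC); a=cv2.resize(a,(b0.shape[1],b0.shape[0]))
cv2.imwrite("pics/f2.png",np.hstack([b0,a]))
draw("e2s",325,208,360,240,org,1.4265,11)
a=cv2.imread("pics/e2s_ov.png"); b0=cv2.imread("pics/e2s_full.png")[208:240,325:360]
b0=cv2.resize(b0,None,fx=11,fy=11,interpolation=cv2.INTER_CUBIC); a=cv2.resize(a,(b0.shape[1],b0.shape[0]))
cv2.imwrite("pics/f3.png",np.hstack([b0,a]))
```

```text
(no output)
```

View pics/f2.png

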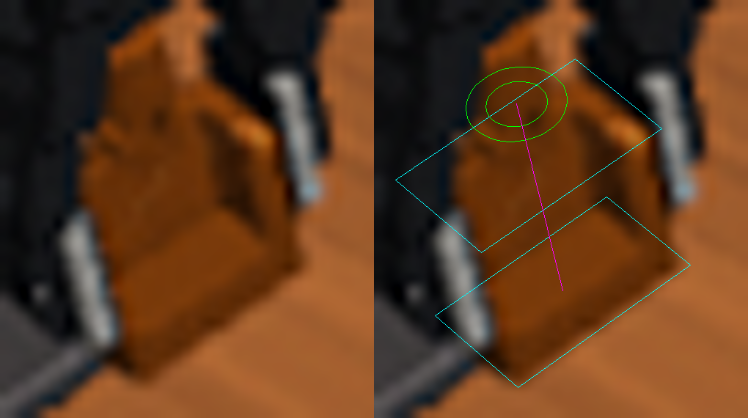

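View pics/f3.png

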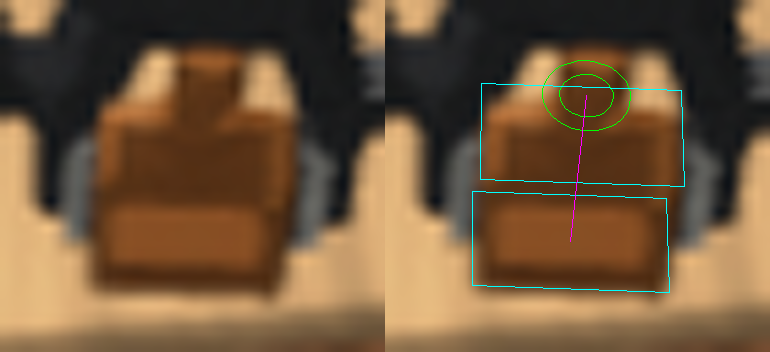

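Run:
```python
from h import *
import pickle
np.set_printoptions(precision=2,suppress=True)
S=viewer.camera_info("scene");D=viewer.camera_info("side")
print("cyl proj",proj(S,[[.4998,.1985,.074],[.4998,.1985,.083],[.4998,.1985,.092]]),proj(D,[.4998,.1985,.083]))
a=cv2.imread("pics/scene0.png"); 
cv2.imwrite("pics/g1.png",np.hstack([cv2.resize(a[255:285,420:450],None,fx=13,fy=13,interpolation=cv2.INTER_CUBIC),cv2.resize(cv2.imread("pics/b1c_full.png")[220:250,328:358],None,fx=13,fy=13,interpolation=cv2.INTER_CUBIC)]))
# flask on board after stoppering: base at TCP of insertion
c=np.array([.5203,-.0065]); 
print("flask head", (proj(S,[[*c,.096],[*c,.087],[*c,.078]])-[328,220]+.5)*13)
print("cyl head0",(proj(S,[[.4998,.1985,.092],[.4998,.1985,.083],[.4998,.1985,.074]])-[420,255]+.5)*13)
yaw=2.038;Rz=Ro.from_euler('z',yaw).as_matrix()
for p in [(.013,.022,0),(-.013,.022,0),(-.013,-.022,0),(.013,-.022,0)]: print(p,(proj(S,Rz@np.array(p)+[*c,.018])-[328,220]+.5)*13)
```

```text
cyl proj [[431.64 270.14]
 [432.73 268.39]
 [433.84 266.61]] [[299.98 139.56]]
flask head [[235.93  32.27]
 [232.38  58.9 ]
 [228.89  85.08]]
cyl head0 [[186.46 157.38]
 [172.02 180.57]
 [157.83 203.33]]
(0.013, 0.022, 0) [[290.85 155.28]]
(-0.013, 0.022, 0) [[151.98 135.24]]
(-0.013, -0.022, 0) [[121.32 344.45]]
(0.013, -0.022, 0) [[263.9  365.64]]
```

View pics/g1.png

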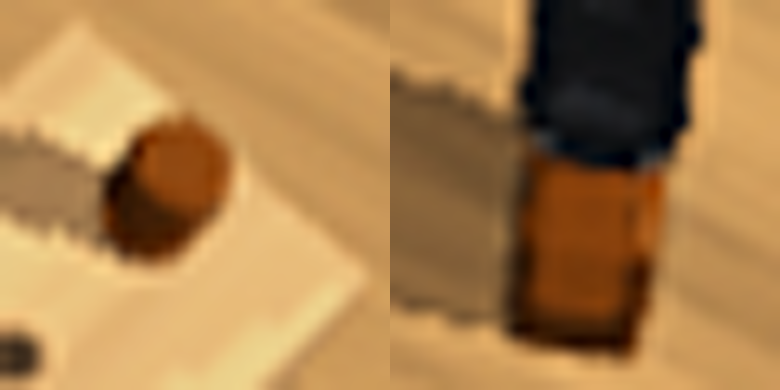

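Request:
{"op": "move_arm", "data": {
  "plan": [
    [-0.08, 0.02, 0.1, 0, 0, 0],
    [0, 0, 0, 0, 0, 0],
    [0, 0, 0, 0, 0, 0],
    [0, 0, 0, 0, 0, 0],
    [0, 0, 0, 0, 0, 0]
  ]
}}

```text
clock: 17.3
position: [0.5666, -0.2654, 0.1957]
tool_rot: [3.142, 0.001, 1.423]
force: [-0.3, -0.4, -0.7]
grip_width: 0.0434
```

```bash
python3 snap.py h1 220 200 420 350; python3 snap.py h1s 325 205 365 235 side; python3 snap.py h1c 140 60 300 180 scene
python3 - <<'E'
from h import *
o=bot.observe(); print(o["clock"],o["position"],o["tool_rot"],o["grip_width"])
S=viewer.camera_info("scene")
# foot corners from wrist d1,d2,d3 (scale 1.25)
import pickle
for k in range(3):
    O=[(pickle.load(open(n+".pkl","rb"))[0],np.array(p[k])/1.25-.4) for n,p in (("d1",[(192,87),(305,98),(299,192)]),("d2",[(233,77),(349,90),(342,184)]),("d3",[(262,81),(353,92),(347,181)]))]
    print(tri(O)[0], [onz(c,uv,.014).round(4) for c,uv in O])
E
```

```text
17.3 [ 0.5666 -0.2654  0.1957] [3.1415 0.001  1.4226] F [-0.2706 -0.3685 -0.7426] gw 0.04336273417771265 qdmax 0.0017955478015438259
scale 4.0
17.35 [ 0.5665 -0.2654  0.1958] [3.1415 0.0009 1.4226] F [ 0.197  -0.4118 -1.0661] gw 0.04312544793697585 qdmax 0.0012095457471995952
scale 20.0
17.4 [ 0.5665 -0.2654  0.1957] [3.1416 0.001  1.4226] F [-1.1872 -0.603  -0.9954] gw 0.04319589662574709 qdmax 0.0023972022897852776
scale 5.0
17.45 [ 0.56653316 -0.26538864  0.19570653] [3.14155658e+00 9.74979288e-04 1.42259432e+00] 0.0432512599095657
[ 0.47267994 -0.54186623  0.01105738] [array([ 0.4735, -0.5403,  0.014 ]), array([ 0.4727, -0.5393,  0.014 ]), array([ 0.4731, -0.5381,  0.014 ])]
[ 0.4932632  -0.393651    0.00604167] [array([ 0.4925, -0.3891,  0.014 ]), array([ 0.494 , -0.3908,  0.014 ]), array([ 0.4955, -0.3879,  0.014 ])]
[ 0.59979506 -0.40758061  0.00599442] [array([ 0.5985, -0.404 ,  0.014 ]), array([ 0.5989, -0.4037,  0.014 ]), array([ 0.5985, -0.401 ,  0.014 ])]
```

View pics/h1s.png

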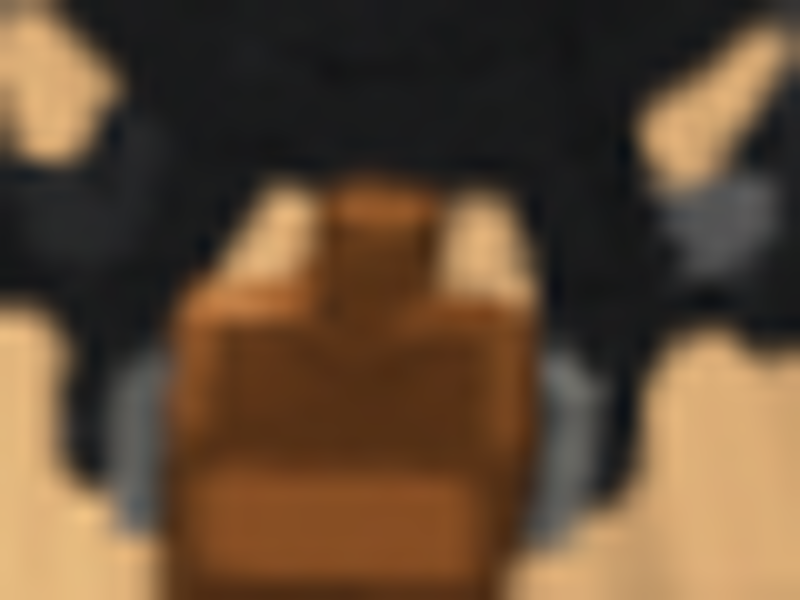

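View pics/h1.png

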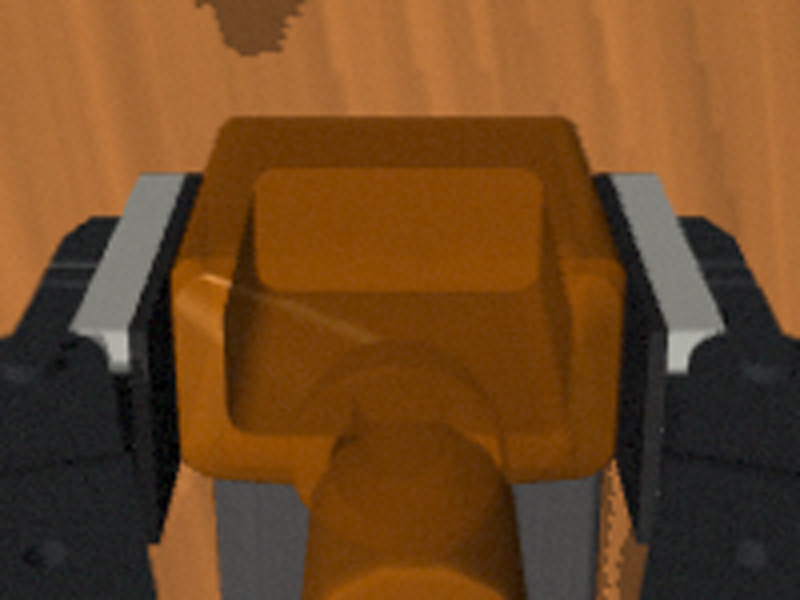

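Request:
{"op": "move_arm", "data": {
  "plan": [
    [0.04, 0.04, -0.06, 0, 0, -0.0012],
    [0, 0, 0, 0, 0, 0],
    [0, 0, 0, 0, 0, 0],
    [0, 0, 0, 0, 0, 0],
    [0, 0, 0, 0, 0, 0]
  ]
}}

```text
clock: 17.95
position: [0.5676, -0.2646, 0.1972]
tool_rot: [-3.142, 0.001, 1.426]
force: [-0.7, -0.4, -1.4]
grip_width: 0.0431
```

Request:
{"op": "move_arm", "data": {
  "plan": [
    [0, 0, 0, 0, 0, 0],
    [0, 0, 0, 0, 0, 0],
    [0, 0, 0, 0, 0, 0],
    [0, 0, 0, 0, 0, 0],
    [0, 0, 0, 0, 0, 0]
  ]
}}

```text
clock: 18.45
position: [0.5676, -0.2645, 0.1972]
tool_rot: [-3.142, 0.001, 1.426]
force: [0.4, 0.3, -1.0]
grip_width: 0.0433
```

```bash
python3 snap.py i1 0 0 640 400 scene
```

```text
18.45 [ 0.5676 -0.2645  0.1972] [-3.1416  0.001   1.4263] F [ 0.3608  0.3197 -0.9687] gw 0.043307543069681924 qdmax 0.0016820582887033687
scale 1.25
```

View pics/i1.png

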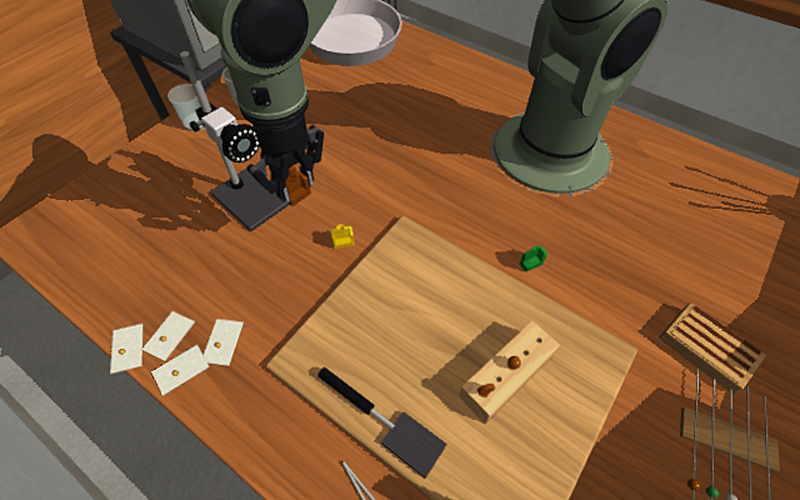

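The scene picture shows the flask held in front of the lens at (298,187). The ball and disc stoppers are still in the stand, around (513,362) and (487,390), and the paddle has not moved. The arm is still.

```bash
python3 -c "
from workcell import workorder; print(workorder.job_done())"
```

```text
the job is handed in; nothing more can be done
None
```

I put the cylinder-head stopper into the amber flask and pressed it home. I then gripped the flask by its narrow edges with 50 N, lifted it and held it in front of the inspection camera. The job was handed in at about 18.5 s; no verdict was reported.

**Stoppering:** the rod went in with no measurable side force. The collar met the lip at the predicted height, and I pressed with about 31 N. The last close-ups show the stopper still seated.

**Final pose:** the tool is vertical to about 0.001 rad. Its yaw is 1.426 rad, against a measured lens axis of 1.4265 rad. The middle of the flask is at about (0.5676, -0.2645, 0.207), against my target of about (0.5675, -0.2644, 0.207). The arm is still and the grip is steady at 43 mm.

**What disagreed:**
- **Lens position:** the wrist camera put the lens about 208 mm up, while the scene and side cameras suggested 204–205 mm. A rough check on the camera foot pointed higher instead. I aimed at 207 mm, so the height could be off by about 3 mm, and the position along the lens axis by about 2 mm.
- **Stopper lean:** while I tilted the tool about 30° to look at the lens, the loose stopper leaned to one side. It settled back once the tool was upright, but the head now sits 1–2 mm off centre.

The ball and disc stoppers, the paddle and the camera were not touched.

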